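# Unstack the turned parts and load the flange under the guard

### The job

Take the stack of turned parts apart from the top and set each part upright, never tipping one over, flat in the nest of its size: the small bushing in the smallest round nest, the large bushing in the middle one, the gear in the largest. Then lift the clear hinged guard of the measuring station until it stands about upright, set the flange flat and centred on the turntable, and lower the guard fully closed again.

Things in the scene. Friction and masses are not known exactly. Their poses are not given: they have to be found in the camera images.
- small_bushing: Small light-grey steel bushing with a bore, at the top of the stack: 16 mm high, tube about 18 mm in diameter above a thin foot collar 23 mm in diameter, about 50 g. Origin: centre of its underside; z along its axis, up. It stands on the large bushing.
- large_bushing: Large straw-coloured bushing with a bore, second in the stack: 22 mm high, tube 24 mm in diameter above a thin foot collar 31 mm in diameter, about 50 g. Origin: centre of its underside; z along its axis, up. It stands on the gear's hub.
- spur_gear: Light-grey steel spur gear, third in the stack: toothed disc 51 mm in diameter and 12 mm thick, with a hub 24 mm in diameter that stands 8 mm above the disc (20 mm high in all), about 120 g; can be taken across the disc or by the hub. Origin: centre of its underside; z along its axis, up. It lies on top of the flange's boss.
- flange: Light-grey turned flange, bottom of the stack, standing on the plate: disc 70 mm in diameter and 9 mm thick, with a central boss 32 mm in diameter that rises to 31 mm above the underside, about 250 g; take it by the boss. Origin: centre of its underside; z along its axis, up. It goes on the station's turntable. A monitor 275 mm high (front at world x = 0.61, y 0.19 to 0.49 m) stands behind the left slots.
- nest_small: Turned aluminium cup, fixed on the plate: outer diameter 51 mm, 6 mm high, round recess 41 mm across and 3 mm deep, so its recess floor is 3 mm above the plate. Origin: centre of the underside, on the plate. Its place is shuffled with the other nests and the stack. It is the nest for the small bushing.
- nest_medium: Turned aluminium cup, fixed on the plate: outer diameter 61 mm, 6 mm high, round recess 51 mm across and 3 mm deep, so its recess floor is 3 mm above the plate. Origin: centre of the underside, on the plate. Its place is shuffled with the other nests and the stack. It is the nest for the large bushing.
- nest_large: Turned aluminium cup, fixed on the plate: outer diameter 82 mm, 6 mm high, round recess 72 mm across and 3 mm deep, so its recess floor is 3 mm above the plate. Origin: centre of the underside, on the plate. Its place is shuffled with the other nests and the stack. It is the nest for the gear.
- station: Measuring station, fixed: grey base 166 x 156 x 10 mm, on it an aluminium turntable (does not turn, 90 mm across, flat top 18 mm above the plate, dark centring ring 75 mm across) under a clear guard. Origin: on the plate under the turntable's centre; x points from the handle side to the hinge side, z up. Hinge axis parallel to y at x = +72, z = 16 mm; hinge lugs there are 26 mm high.
- guard (a joint): Angle (rad) of the clear hood with thin aluminium frame, 136 mm square, top 74 mm above the plate, about 250 g. 0 = closed (start); grows as the handle side swings up and over toward the hinge; about 1.57 = upright; 1.75 = end stop. The hinge is stiff: the guard stays where it is left and takes about 1 to 4 N at the handle to move.
- guard_handle (a point): Middle of the guard's handle, a dark round bar 10 mm thick, 100 mm long, parallel to the hinge, its axis 40 mm out from the guard's front wall on two posts 90 mm apart; free space all round between them. Closed it is at x = -102, y = 0, z = 50 mm in the station frame; it moves on a circle of 177 mm radius about the hinge axis and ends above the raised guard.

How it is judged:
By the outcome, as a careful person would: the job done as asked, in the order asked, and still so for the second after the job is handed in, with the robot touching nothing.
It also fails if it takes over 147 s, if anything falls off the work surface, if the arm or the gripper's body presses on something with over 40 N, if the wrist force passes 120 N, or if a joint passes its speed limit or range.

### The arm

A 7-joint arm with a two-finger parallel gripper is mounted at the origin on a cart in front of the work surface, level with it; the furniture and walls round the work are solid. World frame = base frame: x ahead of the robot, y to its left, z up, the work surface at z = 0. Lengths are in m, angles in rad, forces in N, time in s.
With the tool pointing down it reaches from about 0.4 to 0.85 m from the base axis. Payload 6.9 kg.
Tool frame: the origin (TCP) lies between the finger pads; the fingertips stand env.tips_ahead ahead of it and the grasp point (between the pads) lies 6 mm ahead of it (env.tips_ahead is the distance from the TCP to the fingertips, in m); x points along the fingers, y is the direction in which the jaws open and shut, and the axes are right-handed (so a half turn about x gives the same grasp; the last joint's range is limited). The gripper opens to 85 mm and grips with 20 to 120 N. Pads are 22 mm wide; open, the fingers measure 114 mm over their backs; the gripper's body (76 mm by 85 mm) begins 54 mm behind the grasp point. The pads swing forward as they close: fully open they stand 13 mm farther back than shut.
Start: joints at [0.888, 0.507, -0.238, 1.5, 0.126, 1.149, -0.155], TCP at [0.443, -0.441, 0.223] pointing down, gripper open.
Joint ranges: [-3.08, 3.08], [-0.24, 2.05], [-1.43, 1.35], [0, 2.5], [-1.52, 4.66], [0.17, 1.96], [-2.89, 2.89]. Speed limits (rad/s): [2.39, 2.39, 3.14, 3.14, 3.14, 3.14, 3.14].

### API

Orientations are given as a rotation vector (axis times angle).
In Python, from station import read_state, optics, env gives the robot as it stands. The module is installed in compiled form; this text tells all that it offers.
- The arm moves only by the tool carry_out, never from a script. Its argument "commands" is a list of rows, each a list of 7 numbers: the shift along the world's x, y, z in cm, then the turn, a rotation vector about the world's x, y, z in degrees, then the opening, from 0 (shut) to 1 (fully open). In form: [[x, y, z, ax, ay, az, hand], ...]. A call has 1 to 20 rows; each row shifts and turns the commanded pose from where the row before left it; what a row does not reach is not made up. A row lasts 1/8 s, in which the tool goes at most 62.5 mm and 10.7 degrees, less where a joint would pass 70% of its speed; a pose out of reach is approached as far as the arm can. A call is refused whole if a number of a shift passes 6.25 or a number of a turn 10.7, either way. A call with a gripper value outside its range is refused whole. The fingers move at their own pace and stop on an object; "grip_force" is the grip in N (left out, the last holds). Time passes only in rows, so rows that do not move let the fingers close. It gives the time, the measured TCP pose, the force and the opening at its end, in the units of the state.
- read_state(): the state, without advancing time (a new reading comes with each control period).
- optics.capture(name): name is "scene" or "top" or "wrist"; returns a dict with "image" (420x560x3 uint8, red, green, blue), "intrinsics" (3x3 intrinsics, pixels), "k1" (the pictures are not rectified: a ray, as slopes to the right and down, at radius r is drawn at 1 + k1 r^2 times it, then the intrinsics apply), "R" (3x3) and "t" (3): a world point X has camera coordinates R X + t. Camera axes: x right, y down, z forward; pixel columns grow to the right and rows downward; lengths in m; the calibration is good to about 2 mm. A picture is of the moment at which its call begins. There is no depth.
- env.sign_off(): hands the job in, once; it reports no verdict.
The state is a dict: "t": time; "q": joint angles; "qvel": joint speeds; "joint_efforts": joint torques, N m; "tcp_pos": TCP position; "eef_rot": TCP orientation; "wrist_force": force on the tool from outside, world axes, zero at the start; "wrist_torque": the same for the moment, N m; "opening": opening from 0.0 (shut) to 1.0 (fully open).
Only numpy, scipy, OpenCV 4.12 (cv2) and the standard library are available. Lean on these libraries where they do the work, as an engineer would, in place of code of your own. Each camera call takes 0.05 s, during which the arm holds its last target.

## Working session

There is one attempt and no reset: what is moved stays moved. The work goes in short steps, Python scripts to look and compute and a tool call to move; the robot and the scene stay as the last step left them, time stands still between calls to the robot, and variables do not carry over. Pictures are saved under pics/ and viewed, and the job is handed in when it is done.

Besides the shell and the picture viewer there is one more tool, called as name([rows], argument=value, ...), one row to a line, values as JSON. carry_out: Moves the arm, as the interface text tells. Its arguments: {"type":"object","properties":{"commands":{"type":"array","items":{"type":"array","items":{"type":"number"}}},"grip_force":{"type":"number"}},"required":["commands"]}

```bash
mkdir -p pics; ls
python3 - <<'E'
from station import read_state, optics, env
import cv2
s=read_state()
for k,v in s.items(): print(k,v)
print(env.tips_ahead)
for n in ("scene","top","wrist"):
    c=optics.capture(n); cv2.imwrite(f"pics/a_{n}.png",c["image"][:,:,::-1])
    print(n,c["intrinsics"].tolist(),c["k1"],c["R"].tolist(),c["t"].tolist())
E
```

```text
pics
t 0.0
q [ 0.88850445  0.50833775 -0.2375359   1.50113956  0.12568807  1.14889552
 -0.15477296]
qvel [-0.00113237 -0.00116041  0.00079793 -0.00100032  0.00046428  0.00068985
  0.00034691]
joint_efforts [-3.32744039e-04 -6.20577264e+01 -2.18718164e+00 -2.49643654e+01
  1.24294290e-02  1.21057191e-02  5.45606201e-05]
tcp_pos [ 0.44258071 -0.44056311  0.2217278 ]
eef_rot [ 1.75823254  0.73264955 -1.75957308]
wrist_force [-0.22746966 -0.70756578 -0.13315615]
wrist_torque [-0.05491295  0.02557553 -0.02209941]
opening 0.9990494042038844
0.025
scene [[449.2869115805775, 0.0, 281.94249291756205], [0.0, 449.2869115805775, 203.77508255127924], [0.0, 0.0, 1.0]] 0.04167946363239161 [[-0.47039905742466076, -0.8824003515161628, -0.009713208437125928], [-0.4568225982068289, 0.2529155764468139, -0.8528463079348694], [0.7550085036220142, -0.3967408862654922, -0.5220716700068285]] [0.22322021468857056, 0.2902926099559612, 0.8470204841607449]
top [[380.5858718457748, 0.0, 275.90392265093783], [0.0, 380.5858718457748, 208.29672504575055], [0.0, 0.0, 1.0]] -0.02668867160166143 [[0.014256037289027579, -0.9998963986600922, 0.001989308269627078], [-0.9704915727160591, -0.014315693006410469, -0.24070971775326366], [0.24071325823045878, 0.0015009598009143956, -0.9705951135420744]] [-0.035718200781177344, 0.5165153883150854, 0.8276890566540518]
wrist [[347.82428645253543, 0.0, 277.04578927964707], [0.0, 347.82428645253543, 210.27624566112658], [0.0, 0.0, 1.0]] 0.02164377094677898 [[0.709448531631218, -0.7047556029770489, -0.0015234955751613887], [-0.6767733399641732, -0.6818798626138942, 0.27752062855830467], [-0.19662305887166123, -0.1958555412392391, -0.9607184705655651]] [-0.624795763603076, -0.037724111093312834, 0.37760402537247023]
```

View pics/a_scene.png

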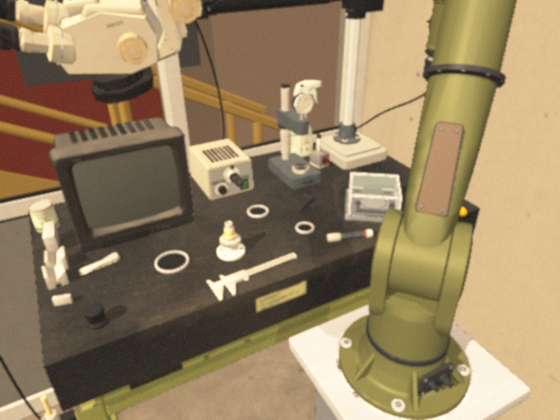

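View pics/a_top.png

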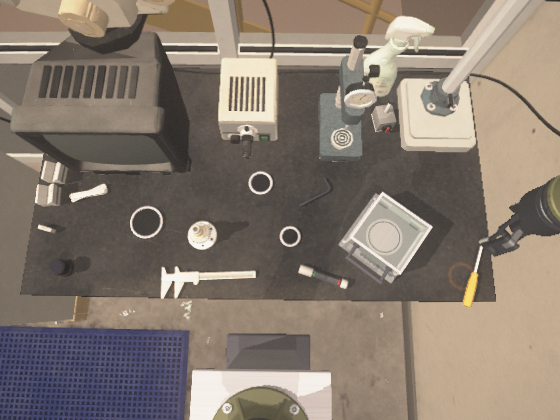

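View pics/a_wrist.png

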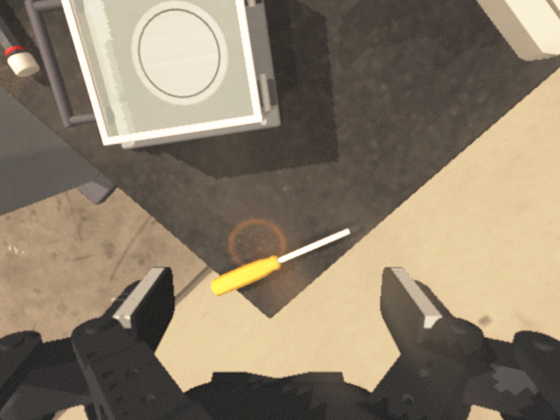

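```bash
cat > h.py <<'E'
from station import read_state, optics, env
import cv2, numpy as np
from scipy.spatial.transform import Rotation as Rn
def cap(n,save=None):
    c=optics.capture(n); c["img"]=np.ascontiguousarray(c["image"][:,:,::-1])
    if save: cv2.imwrite(f"pics/{save}.png",c["img"])
    return c
def ray(c,uv):
    p=cv2.undistortPoints(np.array(uv,float).reshape(-1,1,2),c["intrinsics"],np.array([c["k1"],0,0,0.])).reshape(-1,2)
    d=np.c_[p,np.ones(len(p))]@c["R"]; o=-c["R"].T@c["t"]
    return o,d
def onplane(c,uv,z):
    o,d=ray(c,uv); return o+d*((z-o[2])/d[:,2])[:,None]
def proj(c,X):
    X=np.array(X,float).reshape(-1,3)
    return cv2.projectPoints(X,cv2.Rodrigues(c["R"])[0],c["t"],c["intrinsics"],np.array([c["k1"],0,0,0.]))[0].reshape(-1,2)
def crop(c,x,y,w,h,name,f=4):
    cv2.imwrite(f"pics/{name}.png",cv2.resize(c["img"][y:y+h,x:x+w],None,fx=f,fy=f,interpolation=cv2.INTER_CUBIC))
def circ(P):
    A=np.c_[2*P[:,:2],np.ones(len(P))]; s=np.linalg.lstsq(A,(P[:,:2]**2).sum(1),rcond=None)[0]
    return s[:2],np.sqrt(s[2]+s[:2]@s[:2])
def st():
    s=read_state(); r=Rn.from_rotvec(s["eef_rot"]).as_matrix()
    print("t",round(s["t"],2),"tcp",s["tcp_pos"].round(4) if hasattr(s["tcp_pos"],'round') else s["tcp_pos"],"x",r[:,0].round(3),"y",r[:,1].round(3),"open",round(s["opening"],3),"F",np.round(s["wrist_force"],1)); return s
E
python3 - <<'E'
from h import *
c=cap("top"); crop(c,120,160,200,130,"b_top",4)
g=cv2.cvtColor(c["img"],cv2.COLOR_BGR2GRAY)
m=(g>130).astype(np.uint8)
cs,_=cv2.findContours(m,cv2.RETR_LIST,cv2.CHAIN_APPROX_NONE)
for k in cs:
    (x,y),r=cv2.minEnclosingCircle(k)
    if len(k)>25 and 110<x<320 and 160<y<290:
        P=onplane(c,k.reshape(-1,2),0.006); ce,rr=circ(P)
        res=np.std(np.linalg.norm(P[:,:2]-ce,axis=1)-rr)
        print((round(x),round(y)),ce.round(4),"d",(2*rr).round(4),res.round(4))
crop(c,330,180,110,110,"b_st",5)
st()
E
```

```text
(168, 290) [0.3259 0.2213] d 0.0344 0.0053
(306, 271) [ 0.3777 -0.1016] d 0.0296 0.0032
(290, 236) [ 0.4616 -0.063 ] d 0.0402 0.0006
(290, 236) [ 0.4618 -0.0625] d 0.0499 0.0007
(202, 235) [0.4613 0.153 ] d 0.0705 0.0007
(146, 222) [0.4923 0.2941] d 0.0707 0.0008
(146, 222) [0.4924 0.2937] d 0.0807 0.0007
(260, 182) [0.5982 0.0129] d 0.05 0.0007
(260, 182) [0.5984 0.0131] d 0.0606 0.0007
(132, 166) [0.6798 0.3435] d 0.1456 0.0203
t 0.2 tcp [ 0.4427 -0.4407  0.2221] x [-0.001  0.001 -1.   ] y [ 0.709 -0.705 -0.001] open 0.998 F [ 0.6 -0.1 -0.2]
```

View pics/b_top.png

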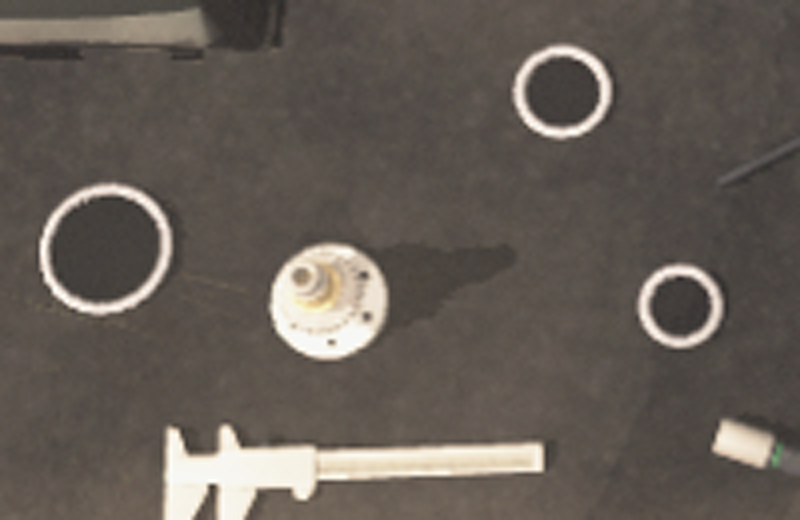

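View pics/b_st.png

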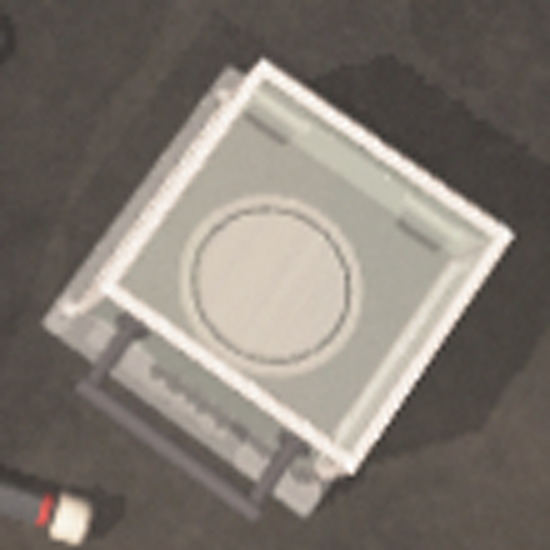

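Run:
```python
from h import *
c=cap("top")
o=np.array([330,180])
# frame outer corners
cr=np.array([[265,60],[514,235],[352,473],[102,290]])/5+o
P=onplane(c,cr,0.074); print(P.round(4), P.mean(0), np.linalg.norm(P-np.roll(P,-1,0),axis=1))
h=np.array([[82,388],[255,515]])/5+o; H=onplane(c,h,0.05); print("handle",H.round(4),H.mean(0))
rim=np.array([[192,285],[275,204],[355,285],[272,364]])/5+o
R=onplane(c,rim,0.018); print("ring",circ(R))
rim=np.array([[178,285],[275,193],[365,288],[272,378]])/5+o
R=onplane(c,rim,0.018); print("table",circ(R))
x=(P[0]+P[1]-P[2]-P[3]);x/=np.linalg.norm(x); print("x axis",x, np.degrees(np.arctan2(x[1],x[0])))
y=(P[0]+P[3]-P[1]-P[2]);print(np.degrees(np.arctan2(y[1],y[0]))-90)
# stack: cloud
for n,z in (("top",0.069),("top",.053)):
  pass
s=cap("scene"); crop(s,190,200,80,80,"b_s2",8); crop(s,330,160,90,80,"b_s3",8)
crop(c,180,215,45,40,"b_stk",14)
```

```text
[[ 0.5573 -0.2785  0.074 ]
 [ 0.4754 -0.389   0.074 ]
 [ 0.3664 -0.3074  0.074 ]
 [ 0.4473 -0.1984  0.074 ]] [ 0.46159085 -0.29332959  0.074     ] [0.13758217 0.13617556 0.13571143 0.13611766]
handle [[ 0.4055 -0.1924  0.05  ]
 [ 0.3488 -0.2696  0.05  ]] [ 0.37713607 -0.23103641  0.05      ]
ring (array([ 0.46125212, -0.29296427]), np.float64(0.039567364100973654))
table (array([ 0.4607191 , -0.29197016]), np.float64(0.045538008270365186))
x axis [ 0.80422001 -0.59433171  0.        ] -36.46500552327662
-36.57213586831038
```

View pics/b_s2.png

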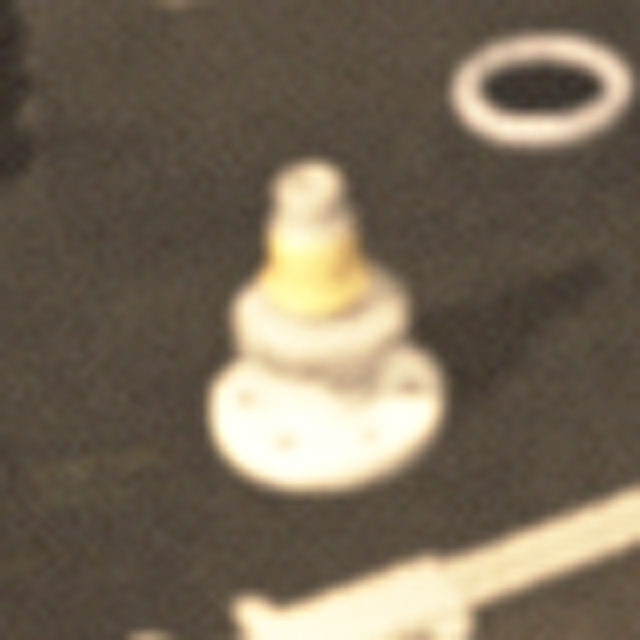

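View pics/b_stk.png

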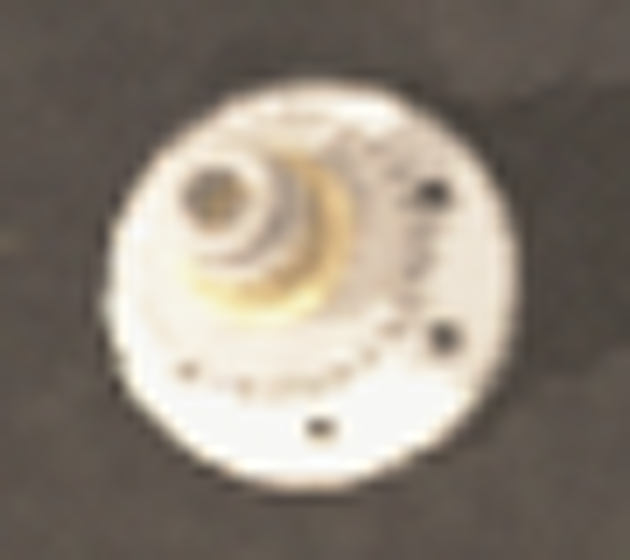

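View pics/b_s3.png

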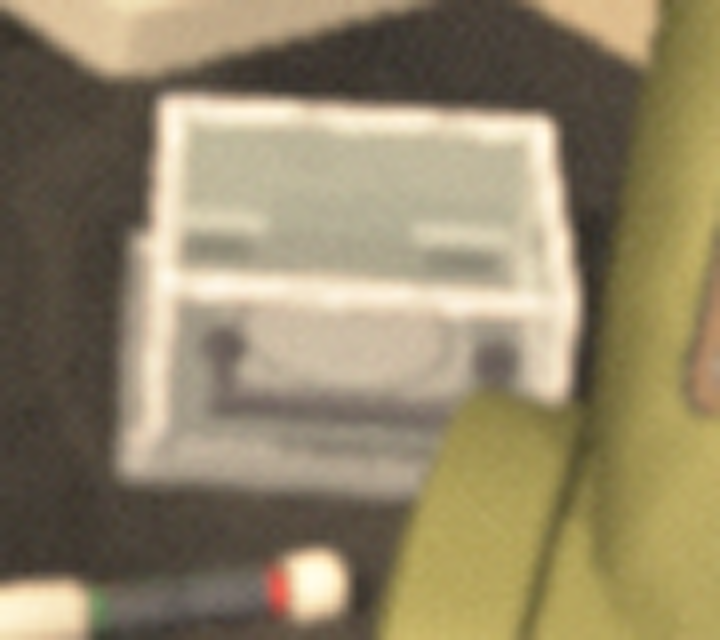

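Run:
```python
from h import *
s=st(); c=cap("wrist"); o=-c["R"].T@c["t"]; print("cam",o, "rel",o-s["tcp_pos"])
for uv in [(280,60),(280,130),(280,210),(280,260)]:
  for z in (0,.09): print(uv,z,(onplane(c,[uv],z)[0]-s["tcp_pos"]).round(3))
ct=cap("top"); 
p=np.array([225,205])/14+[180,215]; print("small top",onplane(ct,[p],.089)); 
p=np.array([218,200])/14+[180,215]; print("bore",onplane(ct,[p],.089)); 
cs=cap("scene"); p=np.array([311,185])/8+[190,200]; print("scene small top",onplane(cs,[p],.089))
g=cv2.cvtColor(ct["img"],cv2.COLOR_BGR2GRAY);m=(g>130).astype(np.uint8)
for k in cv2.findContours(m,cv2.RETR_EXTERNAL,cv2.CHAIN_APPROX_NONE)[0]:
    (x,y),r=cv2.minEnclosingCircle(k)
    if np.hypot(x-202,y-235)<4: print("flange",circ(onplane(ct,k.reshape(-1,2),.009)))
# rings via scene for calibration comparison
g=cv2.cvtColor(cs["img"],cv2.COLOR_BGR2GRAY);m=(g>130).astype(np.uint8)
for k in cv2.findContours(m,cv2.RETR_LIST,cv2.CHAIN_APPROX_NONE)[0]:
    (x,y),r=cv2.minEnclosingCircle(k)
    if len(k)>25 and 140<x<330 and 190<y<280:
        P=onplane(cs,k.reshape(-1,2),.006); ce,rr=circ(P); print((round(x),round(y)),ce.round(4),2*rr,np.std(np.linalg.norm(P[:,:2]-ce,axis=1)-rr))
```

```text
t 0.3 tcp [ 0.4428 -0.4408  0.2223] x [-0.  0. -1.] y [ 0.709 -0.705 -0.001] open 1.0 F [-0.1  0.2  0.3]
cam [ 0.49209976 -0.39217688  0.37275603] rel [0.04926448 0.04859754 0.15049044]
(280, 60) 0 [ 0.084  0.08  -0.222]
(280, 60) 0.09 [ 0.076  0.072 -0.132]
(280, 130) 0 [ 0.037  0.032 -0.222]
(280, 130) 0.09 [ 0.04   0.036 -0.132]
(280, 210) 0 [-0.024 -0.03  -0.222]
(280, 210) 0.09 [-0.006 -0.011 -0.132]
(280, 260) 0 [-0.067 -0.073 -0.222]
(280, 260) 0.09 [-0.039 -0.043 -0.132]
small top [[0.45863627 0.14994126 0.089     ]]
bore [[0.45943215 0.15111641 0.089     ]]
scene small top [[0.45325062 0.15500549 0.089     ]]
flange (array([0.46085367, 0.15240407]), np.float64(0.03513411559229211))
(172, 262) [0.4867 0.2977] 0.06601706700211138 0.0012255485991464236
(251, 268) [0.3364 0.1423] 0.15507906787864728 0.03101044823969403
(171, 261) [0.4859 0.2981] 0.08587283243121029 0.0015467721889295446
(304, 227) [ 0.4548 -0.0585] 0.03338001151620503 0.0014538008187075092
(304, 227) [ 0.4556 -0.0573] 0.05563414121078855 0.0018399036459811333
(229, 241) [0.4951 0.144 ] 0.12648024000091104 0.021801849735085033
(257, 210) [0.5924 0.0175] 0.042836432571255315 0.001701031692115427
(143, 220) [0.7568 0.3119] 0.16273839877388252 0.01765049615198204
(257, 210) [0.5918 0.0176] 0.0675514026828953 0.001714396455025515
```

carry_out([
  [0.2,5.9,0,0,0,0,0.5],
  [0.2,5.9,0,0,0,0,0.5],
  [0.2,5.9,0,0,0,0,0.5],
  [0.2,5.9,0,0,0,0,0.5],
  [0.2,5.9,0,0,0,0,0.5],
  [0.2,5.9,0,0,0,0,0.5],
  [0.2,5.9,0,0,0,0,0.5],
  [0.2,5.9,0,0,0,0,0.5],
  [0.1,5.9,0,0,0,0,0.5],
  [0.1,5.9,0,0,0,0,0.5],
  [0,0,0,0,0,0,0.5],
  [0,0,0,0,0,0,0.5],
], grip_force=40)

```text
t: 1.95
tcp_pos: [0.4609, 0.1487, 0.2225]
eef_rot: [1.757, 0.731, -1.758]
wrist_force: [0.3, -0.3, 1.0]
opening: 0.502
```

Run:
```python
from h import *
s=st(); c=cap("wrist","c1"); print(s["q"].round(2))
crop(c,200,100,160,150,"c1z",5)
```

```text
t 1.95 tcp [0.4609 0.1487 0.2225] x [-0.    -0.001 -1.   ] y [ 0.709 -0.705  0.   ] open 0.502 F [ 0.3 -0.3  1. ]
[-0.03  0.31 -0.45  1.86  0.15  1.01 -1.32]
```

View pics/c1.png

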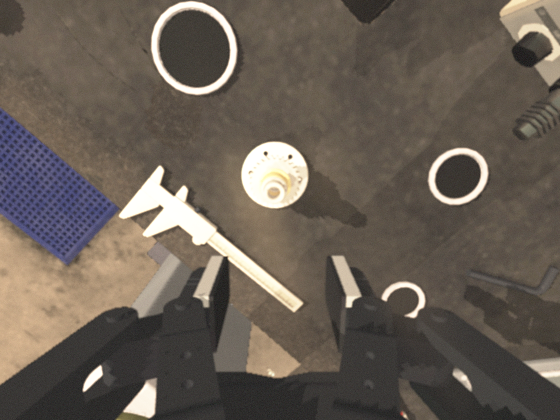

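View pics/c1z.png

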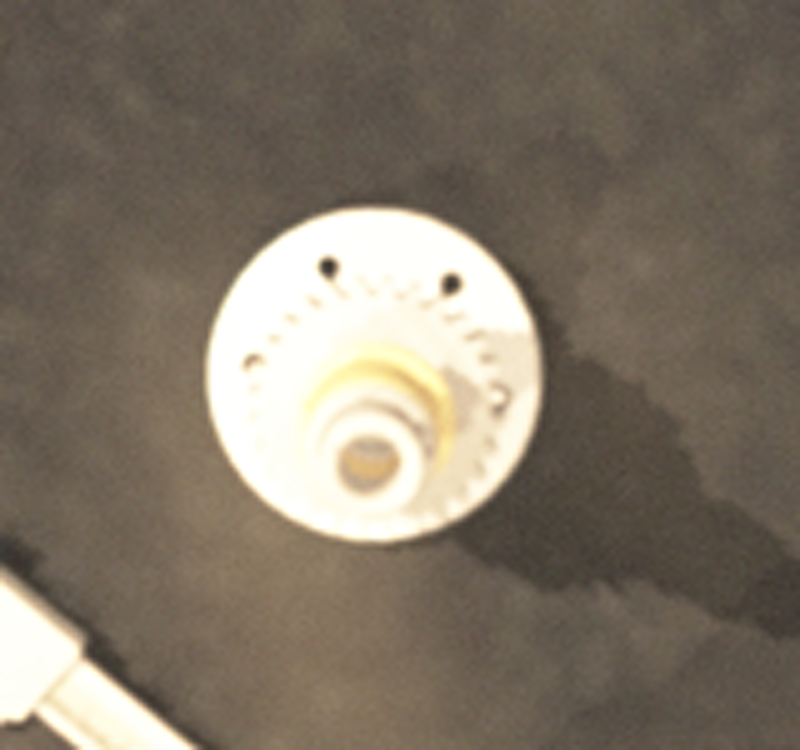

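Run:
```python
from h import *
c=cap("wrist")
print("small",onplane(c,[np.array([369,463])/5+[200,100]],.089))
g=cv2.cvtColor(c["img"],cv2.COLOR_BGR2GRAY);m=(g>150).astype(np.uint8)
for k in cv2.findContours(m,cv2.RETR_LIST,cv2.CHAIN_APPROX_NONE)[0]:
    (x,y),r=cv2.minEnclosingCircle(k)
    if len(k)>40 and y<330:
        for z in (.006,.009):
            P=onplane(c,k.reshape(-1,2),z); ce,rr=circ(P); e=np.std(np.linalg.norm(P[:,:2]-ce,axis=1)-rr)
            if e<.002: print((round(x),round(y)),z,ce.round(4),2*rr.round(4),e.round(4))
```

```text
small [[0.46134613 0.15103062 0.089     ]]
(50, 311) 0.006 [0.1584 0.2227] 0.0156 0.002
(50, 311) 0.009 [0.1612 0.2225] 0.0154 0.002
(456, 174) 0.006 [0.5978 0.0138] 0.0484 0.0003
(456, 174) 0.009 [0.5971 0.0153] 0.048 0.0003
(457, 175) 0.006 [0.5979 0.0136] 0.061 0.0004
(457, 175) 0.009 [0.5972 0.0151] 0.0606 0.0004
(273, 174) 0.006 [0.4604 0.1518] 0.0712 0.0003
(273, 174) 0.009 [0.4608 0.1522] 0.0706 0.0003
(192, 48) 0.006 [0.4922 0.2931] 0.0692 0.0003
(192, 48) 0.009 [0.4923 0.2923] 0.0686 0.0003
(192, 47) 0.006 [0.4922 0.2933] 0.0814 0.0002
(192, 47) 0.009 [0.4923 0.2925] 0.0806 0.0002
```

carry_out([
  [0,-4.5,-4,0,0,0,0],
  [0,-4.5,-5,0,0,0,0],
  [0,0,-5,0,0,0,0],
  [0,0,-4,0,0,0,0],
  [0,0,0,0,0,0,0],
  [0,0,-0.5,0,0,0,0],
  [0,0,0,0,0,0,0],
])

```text
t: 2.92
tcp_pos: [0.4619, 0.0622, 0.0423]
eef_rot: [1.761, 0.73, -1.756]
wrist_force: [0.5, -0.1, 0.1]
opening: -0.001
```

carry_out([
  [0,0,0,0,0,0,0],
  [0,0,0,0,0,0,0],
  [0,0,0,0,0,0,0],
])

```text
t: 3.3
tcp_pos: [0.4611, 0.0623, 0.0414]
eef_rot: [1.759, 0.731, -1.758]
wrist_force: [-0.4, 0.1, 0.6]
opening: 0.002
```

carry_out([
  [0,0,-0.5,0,0,0,0],
  [0,0,-0.3,0,0,0,0],
  [0,0,0,0,0,0,0],
])

```text
t: 3.68
tcp_pos: [0.4606, 0.0623, 0.0327]
eef_rot: [1.758, 0.731, -1.759]
wrist_force: [-0.4, -0.2, 0.6]
opening: 0.0
```

carry_out([
  [0,0,-0.4,0,0,0,0],
  [0,0,0,0,0,0,0],
])

```text
t: 3.92
tcp_pos: [0.4608, 0.0623, 0.0288]
eef_rot: [1.758, 0.731, -1.759]
wrist_force: [-0.4, -0.5, 0.4]
opening: 0.0
```

carry_out([
  [0,0,-0.3,0,0,0,0],
  [0,0,0,0,0,0,0],
])

```text
t: 4.18
tcp_pos: [0.4609, 0.0623, 0.0259]
eef_rot: [1.758, 0.731, -1.759]
wrist_force: [-0.8, 0.1, -0.2]
opening: -0.005
```

carry_out([
  [0,0,-0.2,0,0,0,0],
  [0,0,0,0,0,0,0],
])

```text
t: 4.42
tcp_pos: [0.4609, 0.0623, 0.024]
eef_rot: [1.758, 0.731, -1.759]
wrist_force: [0.1, -0.5, -0.5]
opening: -0.002
```

carry_out([
  [0,0,-0.2,0,0,0,0],
  [0,0,0,0,0,0,0],
])

```text
t: 4.68
tcp_pos: [0.4609, 0.0623, 0.022]
eef_rot: [1.758, 0.731, -1.759]
wrist_force: [0.2, 0.2, -0.6]
opening: 0.001
```

carry_out([
  [0,0,-0.2,0,0,0,0],
  [0,0,0,0,0,0,0],
])

```text
t: 4.92
tcp_pos: [0.4609, 0.0623, 0.02]
eef_rot: [1.758, 0.731, -1.759]
wrist_force: [-0.6, 0.3, 0.4]
opening: -0.002
```

carry_out([
  [0,0,-0.2,0,0,0,0],
  [0,0,0,0,0,0,0],
])

```text
t: 5.18
tcp_pos: [0.4609, 0.0623, 0.018]
eef_rot: [1.758, 0.731, -1.759]
wrist_force: [0.5, 0.3, 0.3]
opening: -0.004
```

Run:
```python
from h import *
st(); c=cap("scene"); crop(c,190,130,140,120,"d1",6)
c=cap("top"); crop(c,200,170,120,100,"d2",6)
```

```text
t 5.17 tcp [0.4609 0.0623 0.018 ] x [-0. -0. -1.] y [ 0.709 -0.705 -0.   ] open -0.004 F [0.5 0.3 0.3]
```

View pics/d1.png

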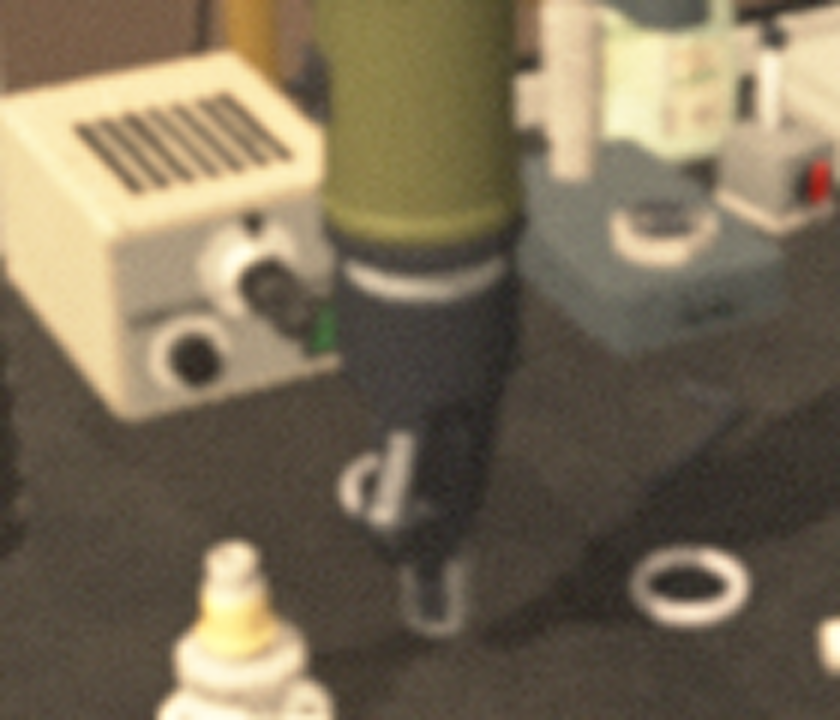

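carry_out([
  [0,0,-0.2,0,0,0,0],
  [0,0,0,0,0,0,0],
])

```text
t: 5.52
tcp_pos: [0.4609, 0.0623, 0.016]
eef_rot: [1.758, 0.731, -1.759]
wrist_force: [0.3, -0.1, 1.0]
opening: 0.001
```

carry_out([
  [0,0,-0.2,0,0,0,0],
  [0,0,0,0,0,0,0],
])

```text
t: 5.78
tcp_pos: [0.4609, 0.0623, 0.0139]
eef_rot: [1.758, 0.731, -1.759]
wrist_force: [0.3, 0.3, -1.5]
opening: -0.002
```

carry_out([
  [0,0,-0.2,0,0,0,0],
  [0,0,0,0,0,0,0],
])

```text
t: 6.02
tcp_pos: [0.4609, 0.0623, 0.012]
eef_rot: [1.758, 0.731, -1.759]
wrist_force: [-0.1, 0.7, -0.1]
opening: 0.001
```

carry_out([
  [0,0,-0.2,0,0,0,0],
  [0,0,0,0,0,0,0],
])

```text
t: 6.28
tcp_pos: [0.4609, 0.0623, 0.01]
eef_rot: [1.758, 0.731, -1.759]
wrist_force: [0.8, 0.6, 0.8]
opening: 0.001
```

Run:
```python
from h import *
st(); c=cap("scene"); crop(c,230,200,60,45,"d3",13)
```

```text
t 6.28 tcp [0.4609 0.0623 0.01  ] x [-0. -0. -1.] y [ 0.709 -0.705 -0.   ] open 0.001 F [0.8 0.6 0.8]
```

View pics/d3.png

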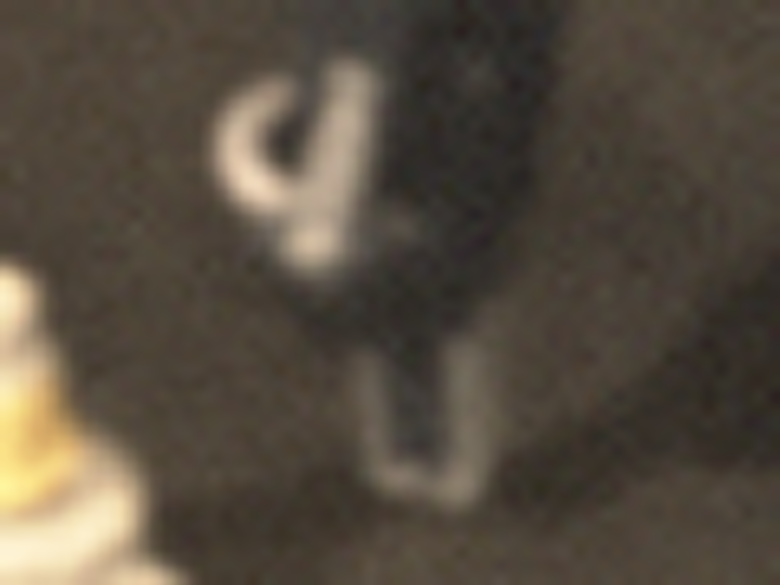

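Run:
```python
from h import *
c=cap("scene")
o,d=ray(c,[[262.7,237.7],[262.7,239]])
b=np.array([-.006,.0045,0]) # scene bias at plane
for di in d:
    for z in (0,.005,.01,.015): print(z,(o+di*((z-o[2])/di[2])-b).round(4))
```

```text
0 [0.4786 0.0538 0.    ]
0.005 [0.4723 0.0567 0.005 ]
0.01 [0.466  0.0596 0.01  ]
0.015 [0.4597 0.0625 0.015 ]
0 [ 0.4734  0.0563 -0.    ]
0.005 [0.4671 0.0592 0.005 ]
0.01 [0.4609 0.0621 0.01  ]
0.015 [0.4546 0.065  0.015 ]
```

carry_out([
  [0,0,-0.3,0,0,0,0],
  [0,0,0,0,0,0,0],
])

```text
t: 6.62
tcp_pos: [0.4608, 0.0623, 0.0069]
eef_rot: [1.758, 0.731, -1.759]
wrist_force: [-0.4, -0.7, 0.2]
opening: 0.002
```

carry_out([
  [0,0,-0.2,0,0,0,0],
  [0,0,0,0,0,0,0],
])

```text
t: 6.88
tcp_pos: [0.4609, 0.0623, 0.005]
eef_rot: [1.758, 0.731, -1.759]
wrist_force: [0.0, 0.3, 0.3]
opening: -0.0
```

carry_out([
  [0,0,-0.2,0,0,0,0],
  [0,0,0,0,0,0,0],
])

```text
t: 7.12
tcp_pos: [0.4609, 0.0623, 0.003]
eef_rot: [1.758, 0.731, -1.759]
wrist_force: [0.2, -0.5, 0.2]
opening: -0.0
```

Run:
```python
from h import *
s=st(); c=cap("wrist","d4")
for a in (0,.006,.025): print(a,proj(c,s["tcp_pos"]+[0,0,-a]))
```

```text
t 7.12 tcp [0.4609 0.0623 0.003 ] x [-0. -0. -1.] y [ 0.709 -0.705 -0.   ] open -0.0 F [ 0.2 -0.5  0.2]
0 [[275.82472452 262.82490767]]
0.006 [[275.86732232 257.61367759]]
0.025 [[275.98486722 243.22888097]]
```

View pics/d4.png

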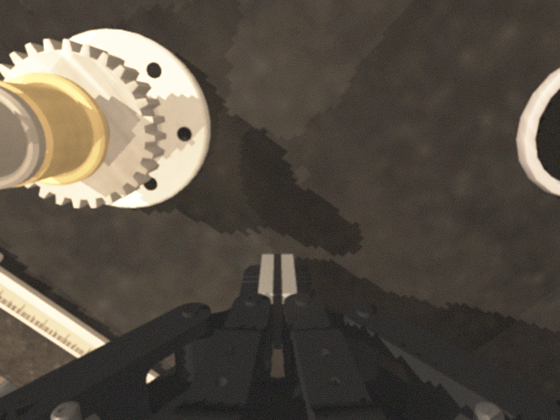

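carry_out([
  [0,0,-0.2,0,0,0,0],
  [0,0,0,0,0,0,0],
])

```text
t: 7.42
tcp_pos: [0.4609, 0.0623, 0.001]
eef_rot: [1.758, 0.731, -1.759]
wrist_force: [-0.6, 0.1, -0.5]
opening: -0.001
```

Run:
```python
from h import *
s=st(); c=cap("wrist","d5")
for w in (-.011,0,.011):
  for a in (0,.006,.025): print(w,a,proj(c,s["tcp_pos"]+np.array([.705*w,.709*w,-a])))
print(c["R"]@Rn.from_rotvec(s["eef_rot"]).as_matrix())
print(env.tips_ahead)
```

```text
t 7.42 tcp [0.4609 0.0623 0.001 ] x [-0. -0. -1.] y [ 0.709 -0.705 -0.   ] open -0.001 F [-0.6  0.1 -0.5]
-0.011 0 [[275.76078744 283.93964563]]
-0.011 0.006 [[275.80479859 278.10879372]]
-0.011 0.025 [[275.92649026 261.98030573]]
0 0 [[275.74863607 262.82617518]]
0 0.006 [[275.79378335 257.61551031]]
0 0.025 [[275.918365   243.23206179]]
0.011 0 [[275.73581573 240.93668499]]
0.011 0.006 [[275.78217455 236.39272553]]
0.011 0.025 [[275.90982642 223.87692166]]
[[-1.01979921e-04  9.99999548e-01 -9.45500185e-04]
 [-2.77465484e-01  8.80079802e-04  9.60735203e-01]
 [ 9.60735601e-01  3.60319367e-04  2.77465269e-01]]
0.025
```

carry_out([
  [0,0,-0.3,0,0,0,0],
  [0,0,0,0,0,0,0],
])

```text
t: 7.72
tcp_pos: [0.4608, 0.0623, -0.0021]
eef_rot: [1.758, 0.731, -1.759]
wrist_force: [-0.9, -0.1, -0.2]
opening: 0.0
```

Run:
```python
from h import *
s=st(); c=cap("scene"); crop(c,230,200,60,45,"d6",13)
```

```text
t 7.72 tcp [ 0.4608  0.0623 -0.0021] x [-0. -0. -1.] y [ 0.709 -0.705 -0.   ] open 0.0 F [-0.9 -0.1 -0.2]
```

View pics/d6.png

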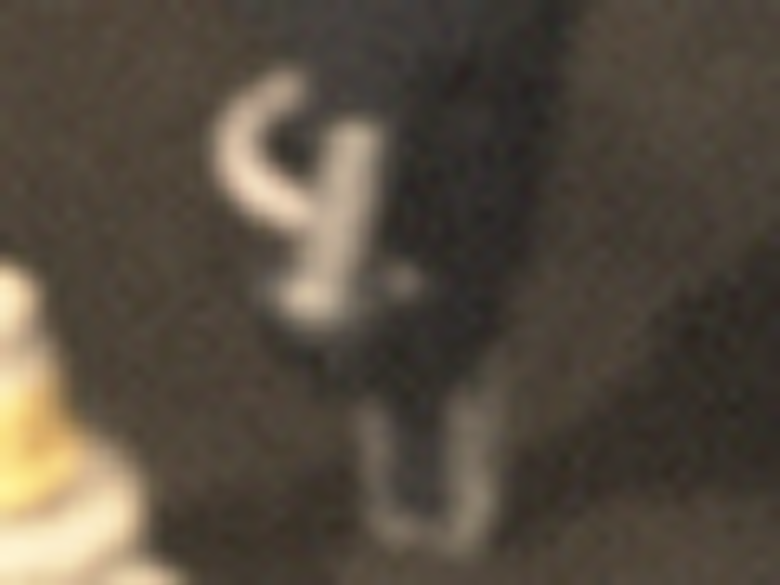

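carry_out([
  [0,0,-0.2,0,0,0,0],
  [0,0,0,0,0,0,0],
])

```text
t: 8.02
tcp_pos: [0.4609, 0.0623, -0.004]
eef_rot: [1.758, 0.731, -1.759]
wrist_force: [-0.4, -0.7, 0.1]
opening: 0.003
```

carry_out([
  [0,0,-0.2,0,0,0,0],
  [0,0,0,0,0,0,0],
])

```text
t: 8.28
tcp_pos: [0.4609, 0.0623, -0.006]
eef_rot: [1.758, 0.731, -1.759]
wrist_force: [-0.2, 0.1, 0.2]
opening: 0.003
```

carry_out([
  [0,0,-0.2,0,0,0,0],
  [0,0,0,0,0,0,0],
])

```text
t: 8.52
tcp_pos: [0.4609, 0.0623, -0.008]
eef_rot: [1.758, 0.731, -1.759]
wrist_force: [-0.7, -0.8, 0.1]
opening: 0.003
```

Run:
```python
from h import *
s=st(); print(s["joint_efforts"]);c=cap("scene"); crop(c,230,200,60,45,"d7",13); c=cap("wrist"); crop(c,200,200,160,130,"d8",5)
```

```text
t 8.53 tcp [ 0.4609  0.0623 -0.008 ] x [-0. -0. -1.] y [ 0.709 -0.705 -0.   ] open 0.003 F [-0.7 -0.8  0.1]
[-1.11421477e-02 -5.36406398e+01 -2.04585716e+00 -9.81348306e+00
  2.12295342e-02 -3.94419814e-02 -1.53488765e-02]
```

View pics/d7.png

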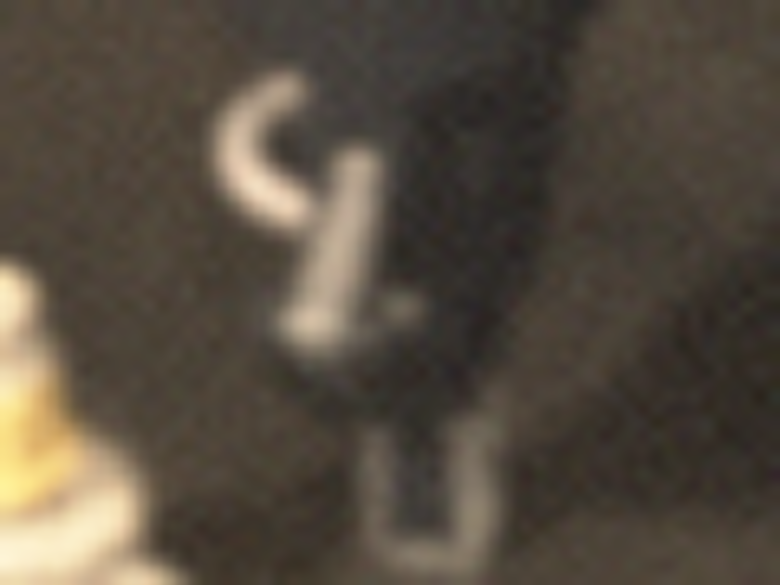

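View pics/d8.png

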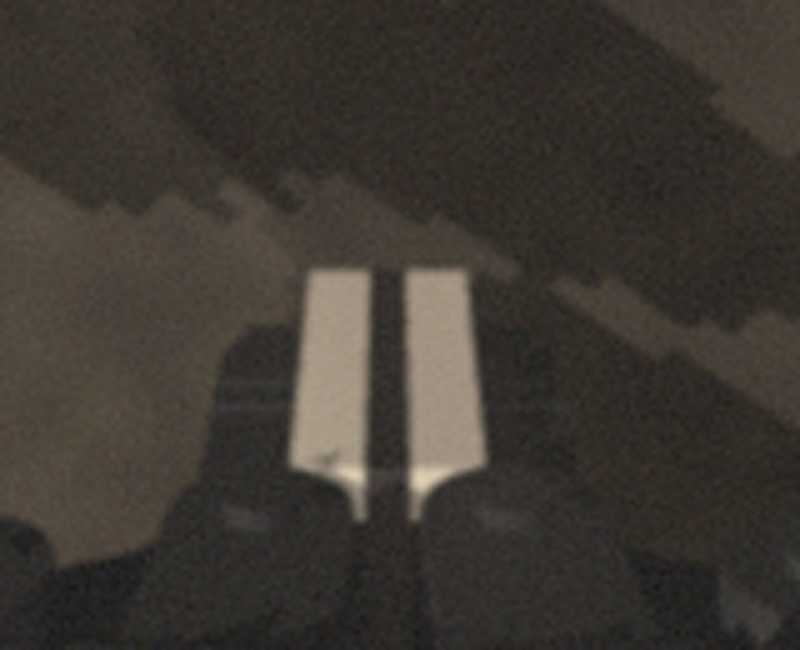

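carry_out([
  [0,0,-0.3,0,0,0,0],
  [0,0,0,0,0,0,0],
])

```text
t: 8.88
tcp_pos: [0.4612, 0.0623, -0.0088]
eef_rot: [1.759, 0.729, -1.756]
wrist_force: [-5.7, -1.7, 33.5]
opening: 0.004
```

carry_out([
  [0,0,-0.2,0,0,0,0],
  [0,0,0,0,0,0,0],
])

```text
t: 9.12
tcp_pos: [0.4612, 0.0623, -0.0089]
eef_rot: [1.76, 0.728, -1.754]
wrist_force: [-13.0, -1.1, 64.9]
opening: -0.0
```

carry_out([
  [0,0,-0.2,0,0,0,0],
  [0,0,0,0,0,0,0],
])

```text
t: 9.38
tcp_pos: [0.4613, 0.0622, -0.0091]
eef_rot: [1.761, 0.727, -1.753]
wrist_force: [-19.5, -2.0, 93.7]
opening: 0.002
```

carry_out([
  [0,0,1,0,0,0,0.35],
  [0,0,5,0,0,0,0.35],
  [0,0,5,0,0,0,0.35],
  [0,0,5,0,0,0,0.35],
  [0,4.4,0,0,0,0,0.35],
  [0,4.4,0,0,0,0,0.35],
  [0,0,-2,0,0,0,0.35],
  [0,0,0,0,0,0,0.35],
  [0,0,0,0,0,0,0.35],
])

```text
t: 10.5
tcp_pos: [0.461, 0.1497, 0.1254]
eef_rot: [1.759, 0.73, -1.759]
wrist_force: [-0.4, -0.1, 0.5]
opening: 0.353
```

Run:
```python
from h import *
s=st(); c=cap("wrist","e1"); crop(cap("scene"),170,110,140,140,"e2",5)
```

```text
t 10.5 tcp [0.461  0.1497 0.1254] x [-0. -0. -1.] y [ 0.708 -0.706  0.   ] open 0.353 F [-0.4 -0.1  0.5]
```

View pics/e1.png

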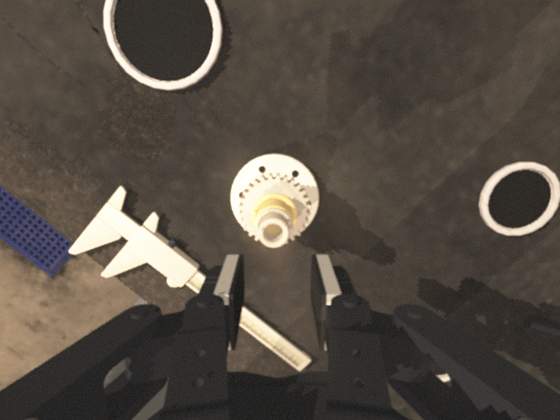

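View pics/e2.png

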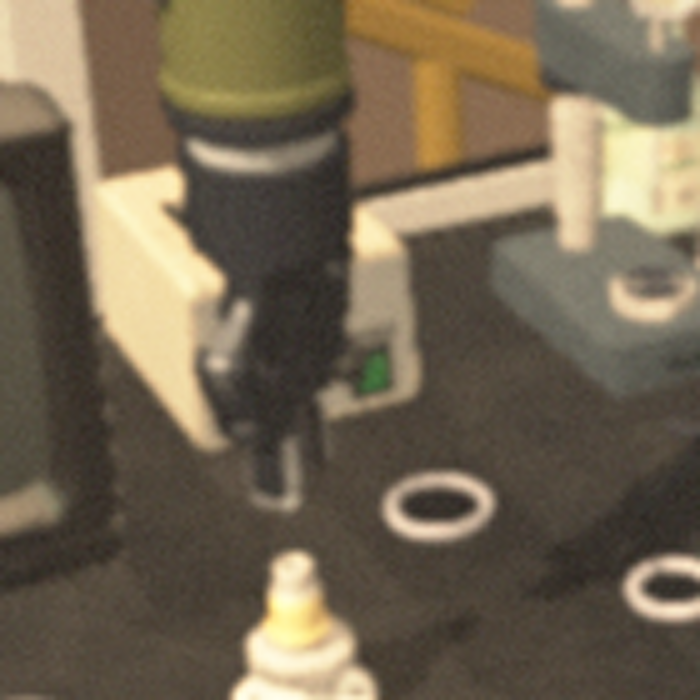

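carry_out([
  [0.1,0.3,0,0,0,0,0.35],
  [0,0,-2.0,0,0,0,0.35],
  [0,0,-1.5,0,0,0,0.35],
  [0,0,-1.0,0,0,0,0.35],
  [0,0,0,0,0,0,0.35],
  [0,0,0,0,0,0,0.35],
])

```text
t: 11.35
tcp_pos: [0.4623, 0.1535, 0.0806]
eef_rot: [1.759, 0.731, -1.758]
wrist_force: [-0.6, -0.4, 0.6]
opening: 0.348
```

Run:
```python
from h import *
s=st(); c=cap("wrist"); crop(c,190,180,180,150,"e3",4); crop(cap("scene"),200,190,55,60,"e4",10)
```

```text
t 11.35 tcp [0.4623 0.1535 0.0806] x [ 0.001  0.    -1.   ] y [ 0.709 -0.705  0.   ] open 0.348 F [-0.6 -0.4  0.6]
```

View pics/e3.png

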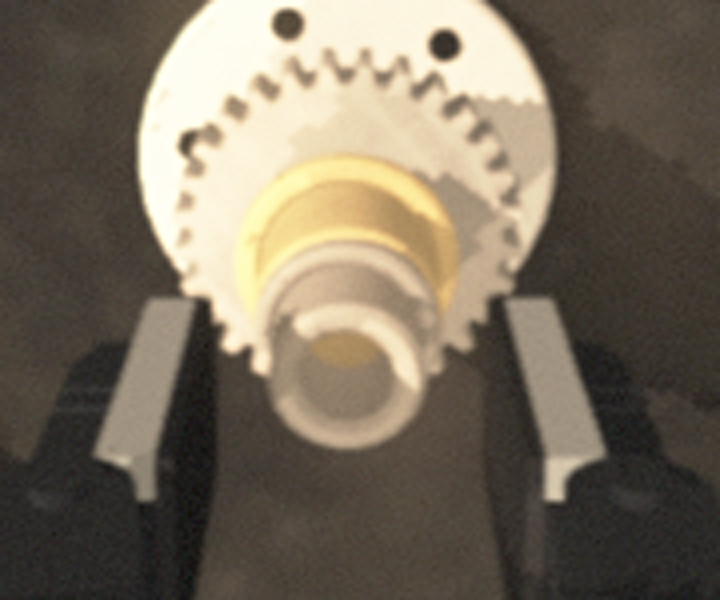

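View pics/e4.png

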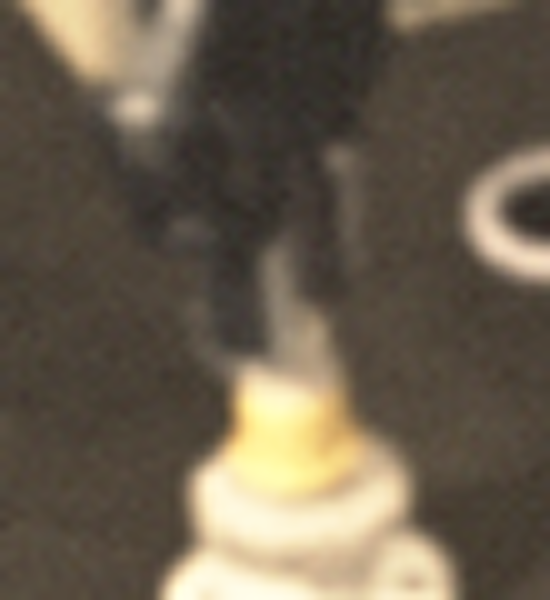

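carry_out([
  [0,0,-0.6,0,0,0,0.35],
  [0,0,-0.5,0,0,0,0.35],
  [0,0,0,0,0,0,0.35],
  [0,0,0,0,0,0,0.15],
  [0,0,0,0,0,0,0.15],
  [0,0,0,0,0,0,0.15],
  [0,0,0,0,0,0,0.15],
], grip_force=30)

```text
t: 12.32
tcp_pos: [0.462, 0.1533, 0.0691]
eef_rot: [1.759, 0.731, -1.758]
wrist_force: [0.3, -0.7, -0.3]
opening: 0.189
```

Run:
```python
from h import *
s=st(); c=cap("wrist"); crop(c,190,180,180,150,"e5",4); crop(cap("scene"),200,190,55,60,"e6",10)
```

```text
t 12.32 tcp [0.462  0.1533 0.0691] x [ 0.  0. -1.] y [ 0.709 -0.705  0.   ] open 0.189 F [ 0.3 -0.7 -0.3]
```

View pics/e5.png

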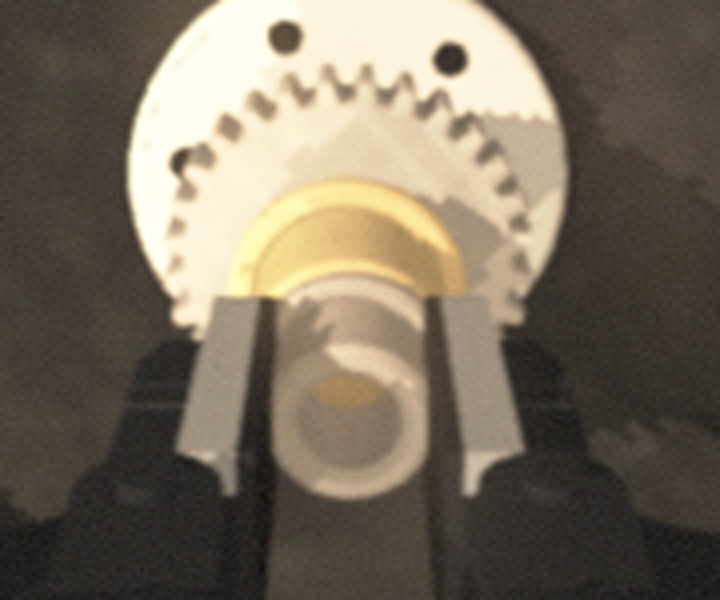

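View pics/e6.png

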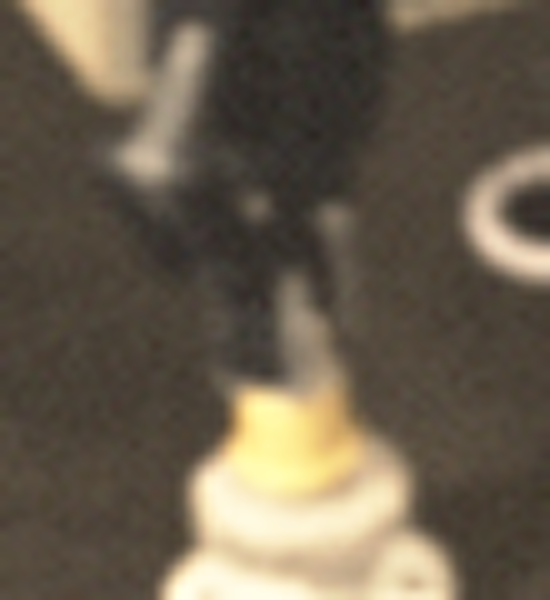

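carry_out([
  [0,0,0,0,0,0,0],
  [0,0,0,0,0,0,0],
  [0,0,0,0,0,0,0],
  [0,0,0.5,0,0,0,0],
  [0,0,1,0,0,0,0],
  [0,0,2.5,0,0,0,0],
  [0,0,2.5,0,0,0,0],
  [0,0,0,0,0,0,0],
], grip_force=30)

```text
t: 13.42
tcp_pos: [0.4631, 0.1538, 0.1362]
eef_rot: [1.762, 0.73, -1.755]
wrist_force: [0.2, -0.9, -1.3]
opening: 0.19
```

Run:
```python
from h import *
s=st(); c=cap("wrist"); crop(c,190,160,180,150,"e7",4); crop(cap("scene"),190,170,65,75,"e8",8)
```

```text
t 13.43 tcp [0.4631 0.1538 0.1362] x [ 0.004  0.001 -1.   ] y [ 0.709 -0.706  0.002] open 0.19 F [ 0.2 -0.9 -1.3]
```

View pics/e7.png

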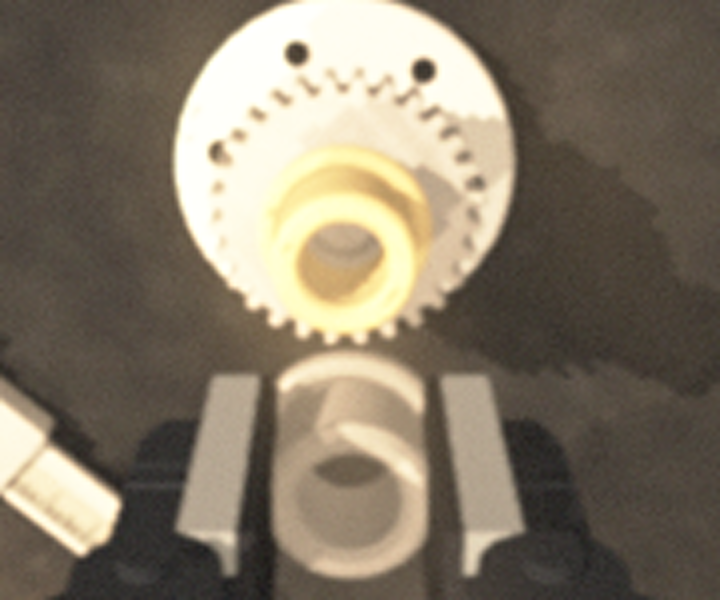

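View pics/e8.png

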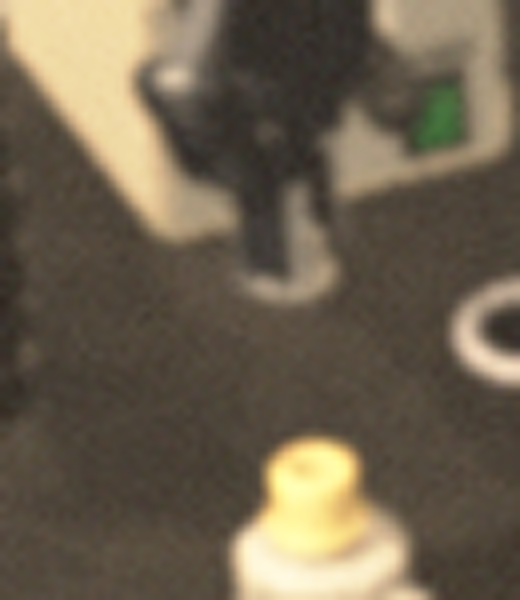

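carry_out([
  [0,-3,0,0,0,0,0],
  [0,-5,0,0,0,0,0],
  [0,-5,0,0,0,0,0],
  [0,-5,0,0,0,0,0],
  [0,-3.5,-2,0,0,0,0],
  [0,0,-4,0,0,0,0],
  [0,0,-4,0,0,0,0],
  [0,0,-1,0,0,0,0],
  [0,0,0,0,0,0,0],
  [0,0,0,0,0,0,0],
])

```text
t: 14.78
tcp_pos: [0.4628, -0.0616, 0.0251]
eef_rot: [1.759, 0.73, -1.757]
wrist_force: [1.2, 0.4, -1.4]
opening: 0.193
```

Run:
```python
from h import *
s=st(); c=cap("wrist"); crop(c,190,160,180,150,"f1",4); crop(cap("scene"),270,170,65,75,"f2",8)
```

```text
t 14.78 tcp [ 0.4628 -0.0616  0.0251] x [ 0.002 -0.    -1.   ] y [ 0.709 -0.705  0.001] open 0.193 F [ 1.2  0.4 -1.4]
```

View pics/f1.png

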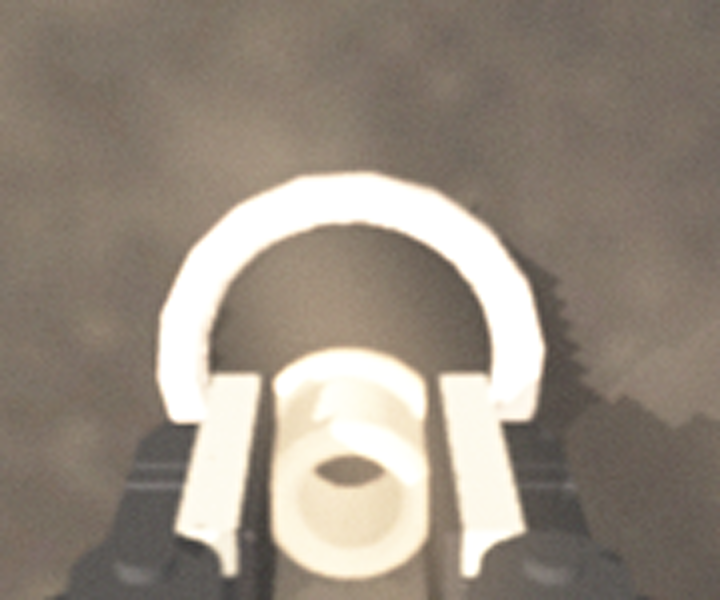

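View pics/f2.png

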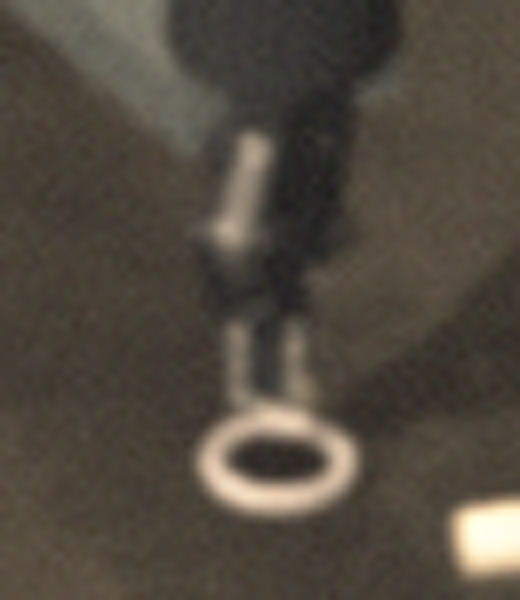

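carry_out([
  [0,0,-1,0,0,0,0],
  [0,0,-1,0,0,0,0],
  [0,0,-0.2,0,0,0,0],
  [0,0,0,0,0,0,0],
  [0,0,0,0,0,0,0],
])

```text
t: 15.5
tcp_pos: [0.4621, -0.0616, 0.0022]
eef_rot: [1.758, 0.731, -1.758]
wrist_force: [0.1, 0.5, 0.0]
opening: 0.19
```

carry_out([
  [0,0,-0.2,0,0,0,0],
  [0,0,0,0,0,0,0],
])

```text
t: 15.75
tcp_pos: [0.462, -0.0617, 0.0001]
eef_rot: [1.759, 0.731, -1.758]
wrist_force: [-0.4, -0.3, 0.5]
opening: 0.188
```

carry_out([
  [0,0,-0.1,0,0,0,0],
  [0,0,0,0,0,0,0],
])

```text
t: 16.0
tcp_pos: [0.462, -0.0617, -0.0009]
eef_rot: [1.759, 0.731, -1.758]
wrist_force: [-0.7, -0.9, -1.3]
opening: 0.19
```

carry_out([
  [0,0,-0.1,0,0,0,0],
  [0,0,0,0,0,0,0],
])

```text
t: 16.25
tcp_pos: [0.4621, -0.0617, -0.001]
eef_rot: [1.759, 0.73, -1.758]
wrist_force: [-2.5, 0.1, 13.2]
opening: 0.194
```

carry_out([
  [0,0,0.1,0,0,0,0.4],
  [0,0,0,0,0,0,0.4],
  [0,0,0,0,0,0,0.4],
  [0,0,2,0,0,0,0.4],
  [0,0,5,0,0,0,0.45],
  [0,2,4,0,0,0,0.45],
  [0,5,0,0,0,0,0.45],
  [0,5,0,0,0,0,0.45],
  [0,5,0,0,0,0,0.45],
  [0,4,0,0,0,0,0.45],
  [0,0,0,0,0,0,0.45],
  [0,0,0,0,0,0,0.45],
])

```text
t: 17.75
tcp_pos: [0.4617, 0.1476, 0.1088]
eef_rot: [1.757, 0.73, -1.759]
wrist_force: [-0.1, -1.5, 0.2]
opening: 0.448
```

Run:
```python
from h import *
s=st(); c=cap("wrist","g1"); crop(cap("top"),180,160,140,110,"g2",5); crop(cap("scene"),275,195,60,50,"g3",8)
```

```text
t 17.75 tcp [0.4617 0.1476 0.1088] x [-0.001 -0.001 -1.   ] y [ 0.709 -0.705  0.   ] open 0.448 F [-0.1 -1.5  0.2]
```

View pics/g1.png

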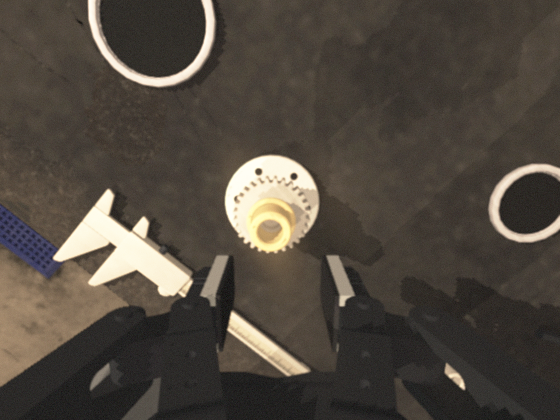

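View pics/g3.png

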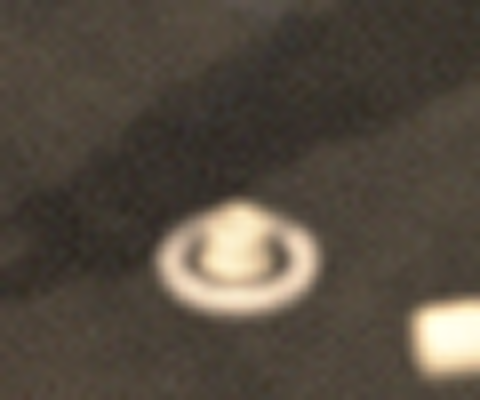

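Run:
```python
from h import *
c=cap("wrist"); crop(c,230,190,90,75,"g4",8); print(onplane(c,[[270,232]],.073))
```

```text
[[0.46136314 0.15092828 0.073     ]]
```

carry_out([
  [0,0.5,0,0,0,0,0.45],
  [0,0.1,-2,0,0,0,0.45],
  [0,0,-1,0,0,0,0.45],
  [0,0,0,0,0,0,0.45],
  [0,0,0,0,0,0,0.45],
])

```text
t: 18.58
tcp_pos: [0.4622, 0.1544, 0.0794]
eef_rot: [1.759, 0.731, -1.758]
wrist_force: [-1.2, -0.1, 0.0]
opening: 0.446
```

Run:
```python
from h import *
st();c=cap("wrist"); crop(c,190,170,180,150,"g5",4)
```

```text
t 18.57 tcp [0.4622 0.1544 0.0794] x [ 0.  0. -1.] y [ 0.709 -0.705  0.   ] open 0.446 F [-1.2 -0.1  0. ]
```

View pics/g5.png

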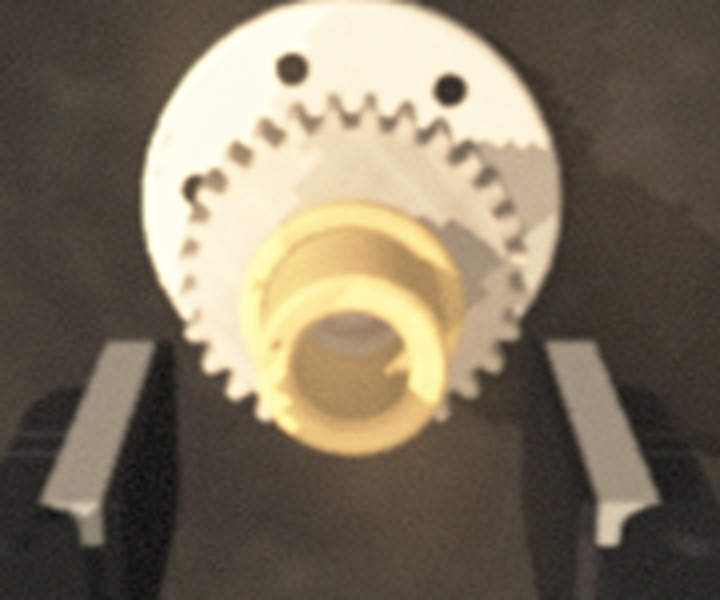

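carry_out([
  [0,0,-1.6,0,0,0,0.45],
  [0,0,-1,0,0,0,0.45],
  [0,0,-0.5,0,0,0,0.45],
  [0,0,0,0,0,0,0.45],
  [0,0,0,0,0,0,0.2],
  [0,0,0,0,0,0,0],
  [0,0,0,0,0,0,0],
  [0,0,0,0,0,0,0],
  [0,0,0,0,0,0,0],
], grip_force=30)

```text
t: 19.75
tcp_pos: [0.4622, 0.1545, 0.0485]
eef_rot: [1.759, 0.731, -1.758]
wrist_force: [-0.9, 1.3, 5.9]
opening: 0.263
```

Run:
```python
from h import *
st();c=cap("wrist"); crop(c,190,170,180,150,"g6",4)
```

```text
t 19.75 tcp [0.4622 0.1545 0.0485] x [ 0.001  0.    -1.   ] y [ 0.709 -0.705  0.   ] open 0.263 F [-0.9  1.3  5.9]
```

View pics/g6.png

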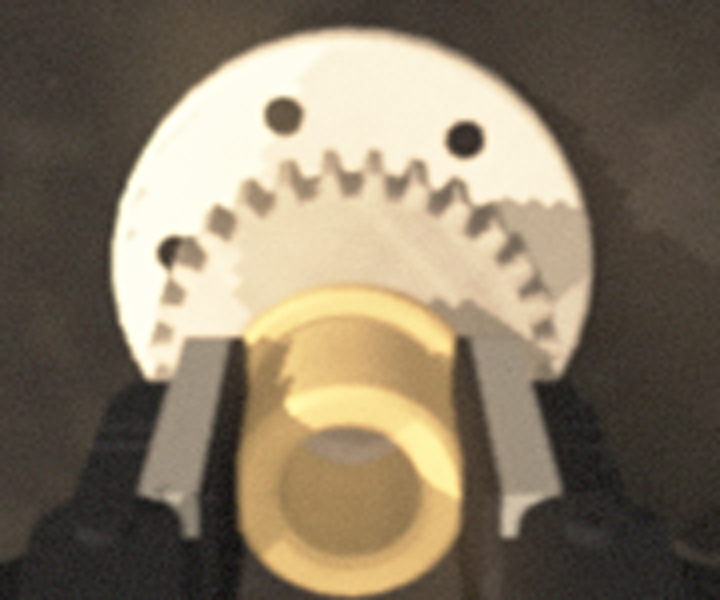

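carry_out([
  [0,0,0.4,0,0,0,0],
  [0,0,1,0,0,0,0],
  [0,0,3,0,0,0,0],
  [0,0,3,0,0,0,0],
  [1.5,-1.5,0,0,0,0,0],
  [3.5,-3.5,0,0,0,0,0],
  [3.5,-3.5,0,0,0,0,0],
  [3.5,-3.5,0,0,0,0,0],
  [1.6,-1.7,-1,0,0,0,0],
  [0,0,-3,0,0,0,0],
  [0,0,0,0,0,0,0],
  [0,0,0,0,0,0,0],
])

```text
t: 21.3
tcp_pos: [0.5979, 0.0183, 0.0829]
eef_rot: [1.758, 0.732, -1.757]
wrist_force: [0.2, 0.3, -0.2]
opening: 0.265
```

Run:
```python
from h import *
st();c=cap("wrist","h1"); crop(cap("scene"),170,100,170,150,"h2",4)
```

```text
t 21.3 tcp [0.5979 0.0183 0.0829] x [ 0.     0.001 -1.   ] y [ 0.71  -0.704 -0.   ] open 0.265 F [ 0.2  0.3 -0.2]
```

View pics/h1.png

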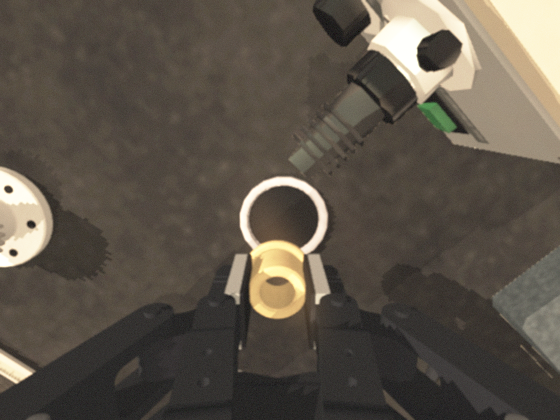

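View pics/h2.png

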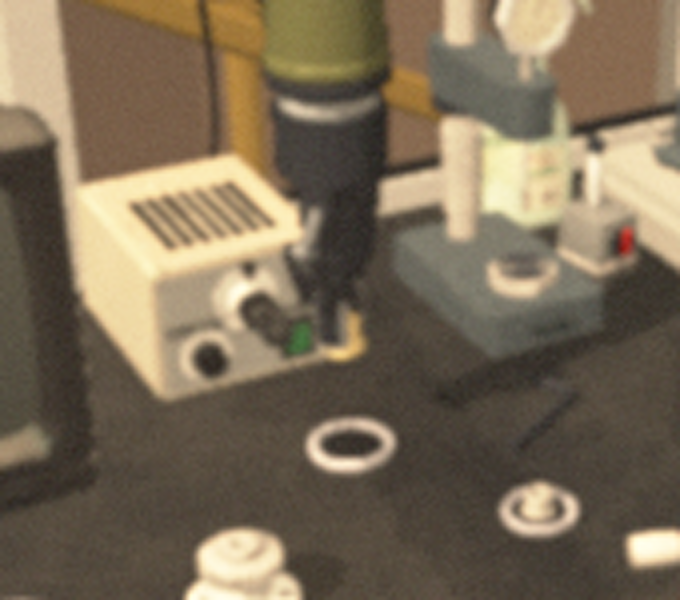

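Run:
```python
from h import *
c=cap("wrist")
g=cv2.cvtColor(c["img"],cv2.COLOR_BGR2GRAY);m=(g>150).astype(np.uint8)
for k in cv2.findContours(m,cv2.RETR_LIST,cv2.CHAIN_APPROX_NONE)[0]:
    k=k.reshape(-1,2); k=k[(k[:,1]<245)&(k[:,0]>235)&(k[:,0]<332)&(k[:,1]>170)]
    if len(k)>40:
            P=onplane(c,k,.006); ce,rr=circ(P); e=np.std(np.linalg.norm(P[:,:2]-ce,axis=1)-rr); print(k.mean(0),ce,2*rr,e)
```

```text
[280.58152174 215.3423913 ] [0.60030012 0.01431512] 0.04629500628114868 0.002145828935841283
[282.00578035 203.87283237] [0.59887664 0.01282832] 0.059681471841337694 0.00023245207264915984
```

Run:
```python
from h import *
c=cap("wrist"); crop(c,250,60,220,140,"h3",3); t=cap("top"); crop(t,215,110,80,80,"h4",8)
```

```text
(no output)
```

View pics/h3.png

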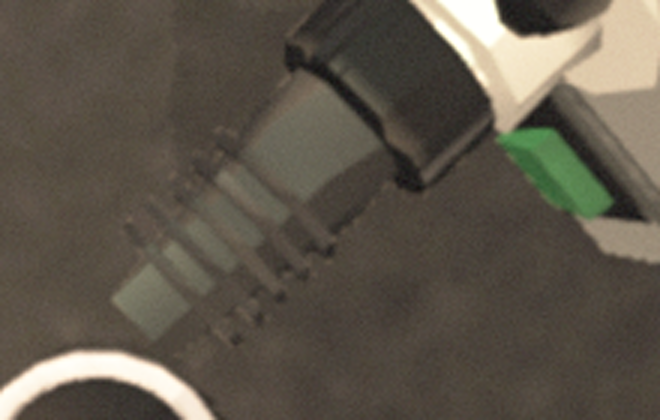

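Run:
```python
import cv2
im=cv2.imread("pics/a_top.png")[110:200,215:305]; cv2.imwrite("pics/h5.png",cv2.resize(im,None,fx=6,fy=6,interpolation=cv2.INTER_CUBIC))
```

```text
(no output)
```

View pics/h5.png

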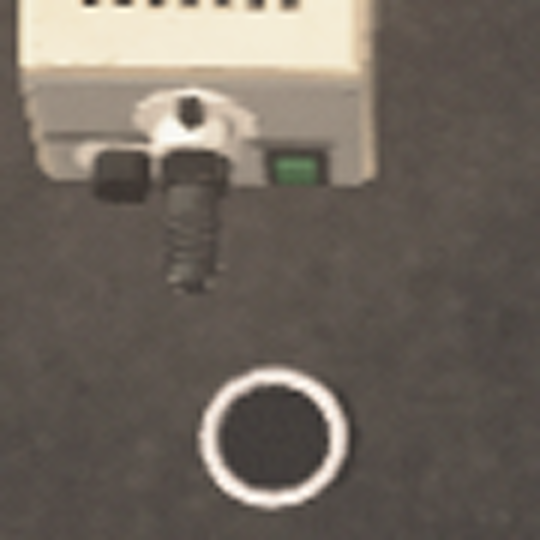

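Run:
```python
from h import *
c=cap("wrist");t=cap("top")
o1,d1=ray(c,[[298,165]]);o2,d2=ray(t,[[247,158.3]])
A=np.c_[d1[0],-d2[0]]; s=np.linalg.lstsq(A,o2-o1,rcond=None)[0]; print(o1+d1[0]*s[0],o2+d2[0]*s[1])
```

```text
[0.6370855  0.04207252 0.07305206] [0.63677176 0.04267757 0.07298051]
```

carry_out([
  [-0.15,-0.6,0,0,0,0,0],
  [0,0,-2.5,0,0,0,0],
  [0,0,-2.5,0,0,0,0],
  [0,0,-1.5,0,0,0,0],
  [0,0,0,0,0,0,0],
  [0,0,0,0,0,0,0],
])

```text
t: 22.4
tcp_pos: [0.597, 0.0114, 0.0178]
eef_rot: [1.759, 0.73, -1.757]
wrist_force: [0.6, -0.4, -0.8]
opening: 0.265
```

Run:
```python
from h import *
st();c=cap("wrist","h6"); crop(cap("scene"),210,150,80,80,"h7",7)
```

```text
t 22.4 tcp [0.597  0.0114 0.0178] x [ 0.001  0.    -1.   ] y [ 0.709 -0.705  0.001] open 0.265 F [ 0.6 -0.4 -0.8]
```

View pics/h6.png

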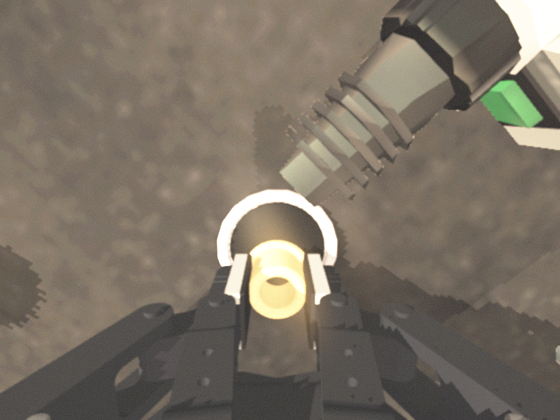

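View pics/h7.png

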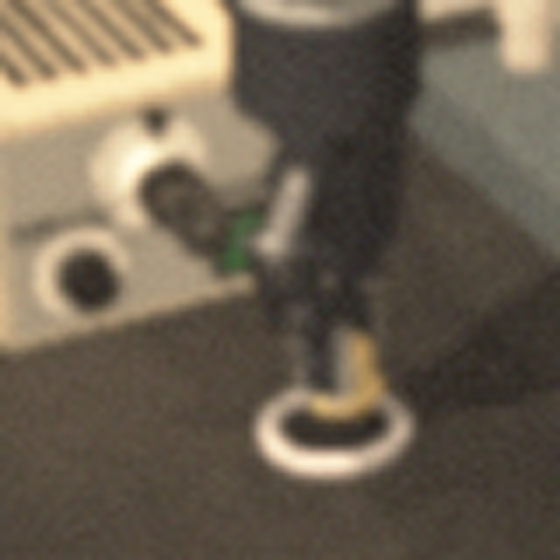

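carry_out([
  [0,0,-1,0,0,0,0],
  [0,0,-0.5,0,0,0,0],
  [0,0,0,0,0,0,0],
  [0,0,0,0,0,0,0],
])

```text
t: 23.0
tcp_pos: [0.5965, 0.0113, 0.0021]
eef_rot: [1.758, 0.731, -1.759]
wrist_force: [1.1, 0.1, -1.1]
opening: 0.267
```

carry_out([
  [0,0,-0.1,0,0,0,0],
  [0,0,0,0,0,0,0],
])

```text
t: 23.25
tcp_pos: [0.5965, 0.0112, 0.0012]
eef_rot: [1.759, 0.731, -1.758]
wrist_force: [-0.5, 1.0, -0.9]
opening: 0.266
```

carry_out([
  [0,0,-0.1,0,0,0,0],
  [0,0,0,0,0,0,0],
])

```text
t: 23.5
tcp_pos: [0.5966, 0.0113, 0.0006]
eef_rot: [1.759, 0.73, -1.758]
wrist_force: [-1.1, -0.3, 5.4]
opening: 0.266
```

carry_out([
  [0,0,0,0,0,0,0.42],
  [0,0,0,0,0,0,0.42],
  [0,0,0,0,0,0,0.42],
  [0,0,2,0,0,0,0.42],
  [0,0,5,0,0,0,0.42],
  [0,0,5,0,0,0,0.75],
  [-3,3,0,0,0,0,0.75],
  [-4,4,0,0,0,0,0.75],
  [-4,4,0,0,0,0,0.75],
  [-2.5,3.3,0,0,0,0,0.75],
  [0,0,0,0,0,0,0.75],
  [0,0,0,0,0,0,0.75],
])

```text
t: 25.0
tcp_pos: [0.462, 0.1538, 0.1202]
eef_rot: [1.759, 0.73, -1.758]
wrist_force: [0.1, 0.1, -0.1]
opening: 0.751
```

Run:
```python
from h import *
st();c=cap("wrist","i1"); crop(c,190,120,180,150,"i2",4); crop(cap("scene"),210,150,80,80,"i3",7)
```

```text
t 25.0 tcp [0.462  0.1538 0.1202] x [ 0.001 -0.    -1.   ] y [ 0.709 -0.706  0.001] open 0.751 F [ 0.1  0.1 -0.1]
```

View pics/i1.png

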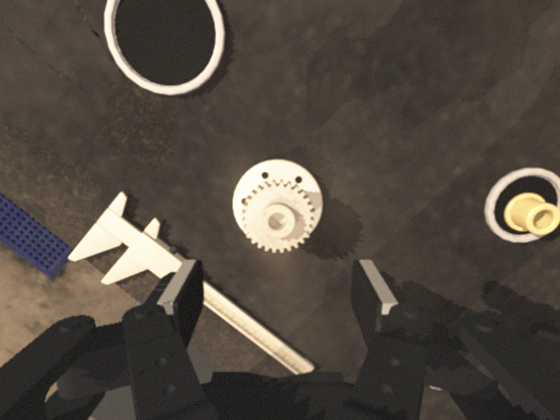

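View pics/i3.png

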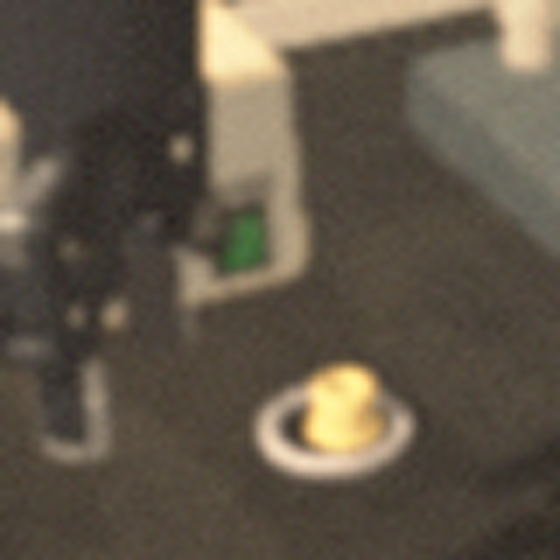

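carry_out([
  [0,0.1,-3,0,0,0,0.75],
  [0,0,-3,0,0,0,0.75],
  [0,0,-2.3,0,0,0,0.75],
  [0,0,-0.8,0,0,0,0.75],
  [0,0,0,0,0,0,0.75],
  [0,0,0,0,0,0,0.75],
])

```text
t: 25.85
tcp_pos: [0.4622, 0.1553, 0.0299]
eef_rot: [1.76, 0.73, -1.758]
wrist_force: [-0.2, 0.4, 0.3]
opening: 0.751
```

Run:
```python
from h import *
st();c=cap("wrist"); crop(c,160,160,240,180,"i4",3); crop(cap("scene"),180,160,80,80,"i5",7)
```

```text
t 25.85 tcp [0.4622 0.1553 0.0299] x [ 0.001  0.    -1.   ] y [ 0.708 -0.706  0.001] open 0.751 F [-0.2  0.4  0.3]
```

View pics/i4.png

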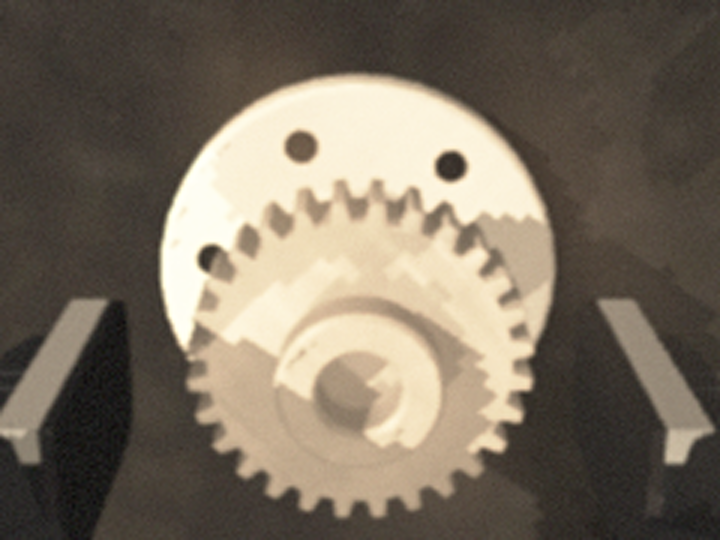

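View pics/i5.png

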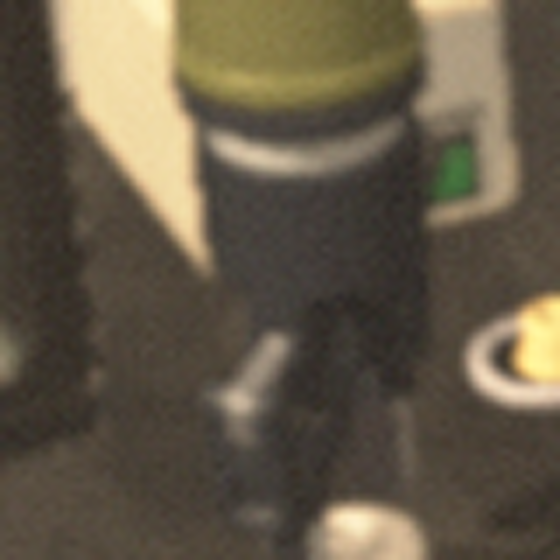

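carry_out([
  [0.1,-0.1,-0.5,0,0,0,0.75],
  [0,0,0,0,0,0,0.7],
  [0,0,0,0,0,0,0.5],
  [0,0,0,0,0,0,0.4],
  [0,0,0,0,0,0,0.4],
  [0,0,0,0,0,0,0.4],
  [0,0,0,0,0,0,0.4],
], grip_force=40)

```text
t: 26.82
tcp_pos: [0.4625, 0.1542, 0.0245]
eef_rot: [1.758, 0.73, -1.758]
wrist_force: [-0.8, -1.2, 5.5]
opening: 0.565
```

carry_out([
  [0,0,0.4,0,0,0,0.4],
  [0,0,0.6,0,0,0,0.4],
  [0,0,2,0,0,0,0.4],
  [0,0,2,0,0,0,0.4],
  [0,0,0,0,0,0,0.4],
])

```text
t: 27.45
tcp_pos: [0.4634, 0.1547, 0.0753]
eef_rot: [1.761, 0.731, -1.756]
wrist_force: [0.3, -0.4, -2.4]
opening: 0.566
```

Run:
```python
from h import *
st();c=cap("wrist"); crop(c,160,160,240,180,"i6",3); crop(cap("scene"),180,160,80,90,"i7",6)
```

```text
t 27.45 tcp [0.4634 0.1547 0.0753] x [ 0.003  0.001 -1.   ] y [ 0.709 -0.706  0.001] open 0.566 F [ 0.3 -0.4 -2.4]
```

View pics/i6.png

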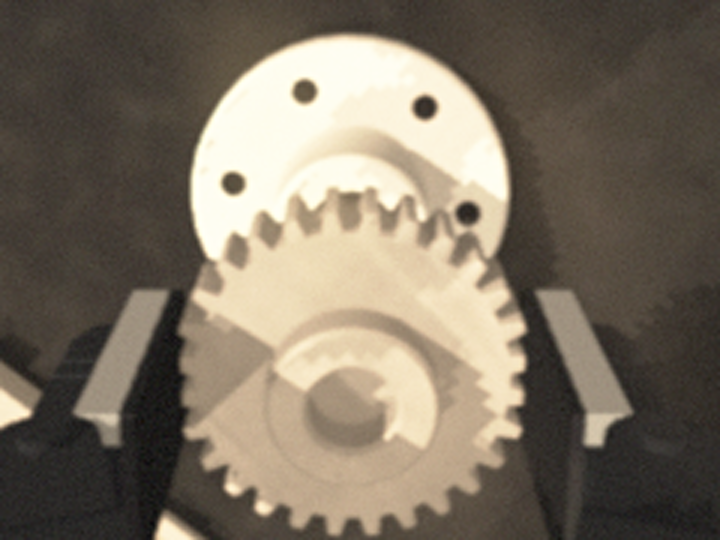

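View pics/i7.png

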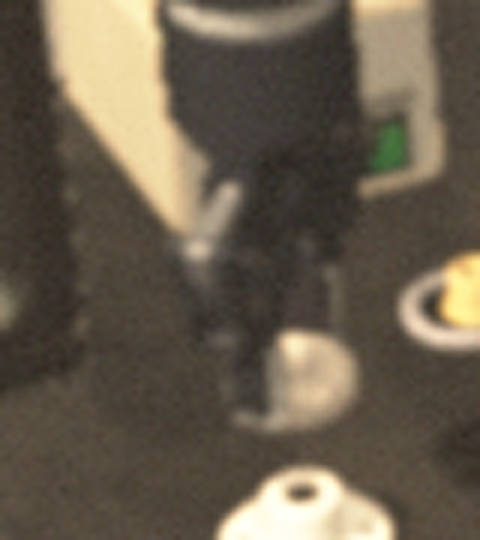

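carry_out([
  [0.5,2,0,0,0,0,0.4],
  [0.8,4,0,0,0,0,0.4],
  [0.9,4,0,0,0,0,0.4],
  [0.7,3.3,0,0,0,0,0.4],
  [0.2,1,-1,0,0,0,0.4],
  [0,0,-2,0,0,0,0.4],
  [0,0,-1.5,0,0,0,0.4],
  [0,0,0,0,0,0,0.4],
  [0,0,0,0,0,0,0.4],
])

```text
t: 28.68
tcp_pos: [0.4937, 0.297, 0.0293]
eef_rot: [1.759, 0.73, -1.759]
wrist_force: [0.3, -0.5, -2.6]
opening: 0.566
```

Run:
```python
from h import *
st();c=cap("wrist"); crop(c,140,120,280,210,"j1",3); crop(cap("scene"),130,180,90,110,"j2",6)
```

```text
t 28.68 tcp [0.4937 0.297  0.0293] x [ 0. -0. -1.] y [ 0.708 -0.706  0.   ] open 0.566 F [ 0.3 -0.5 -2.6]
```

View pics/j1.png

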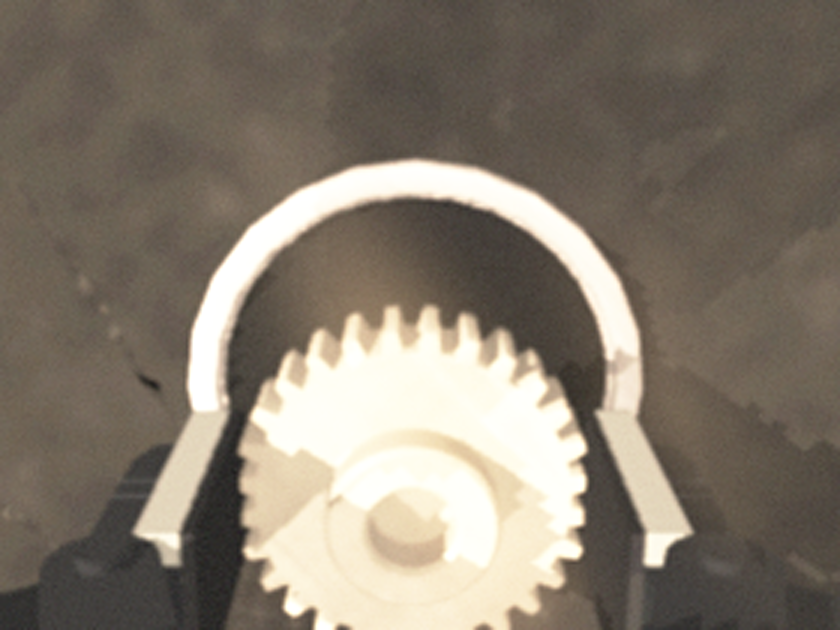

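View pics/j2.png

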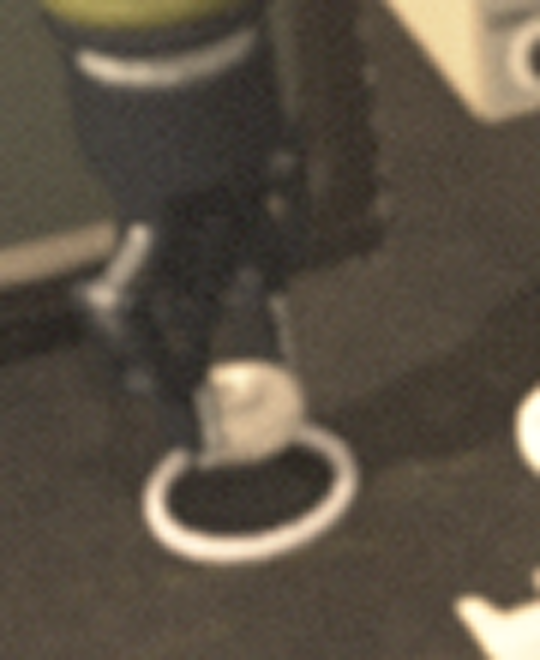

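carry_out([
  [0,-0.1,-1,0,0,0,0.4],
  [0,0,-1.4,0,0,0,0.4],
  [0,0,-0.4,0,0,0,0.4],
  [0,0,0,0,0,0,0.4],
  [0,0,0,0,0,0,0.4],
])

```text
t: 29.4
tcp_pos: [0.4936, 0.2965, 0.0013]
eef_rot: [1.759, 0.731, -1.758]
wrist_force: [0.6, -0.8, -1.4]
opening: 0.568
```

carry_out([
  [0,0,-0.2,0,0,0,0.4],
  [0,0,0,0,0,0,0.4],
])

```text
t: 29.65
tcp_pos: [0.4935, 0.2963, -0.0008]
eef_rot: [1.759, 0.731, -1.758]
wrist_force: [0.7, -0.4, -1.3]
opening: 0.561
```

carry_out([
  [0,0,-0.2,0,0,0,0.4],
  [0,0,0,0,0,0,0.4],
])

```text
t: 29.9
tcp_pos: [0.4934, 0.2962, -0.003]
eef_rot: [1.758, 0.731, -1.759]
wrist_force: [0.3, -0.8, -1.6]
opening: 0.564
```

carry_out([
  [0,0,-0.1,0,0,0,0.4],
  [0,0,0,0,0,0,0.4],
])

```text
t: 30.15
tcp_pos: [0.4935, 0.2963, -0.0035]
eef_rot: [1.759, 0.731, -1.758]
wrist_force: [-0.4, -1.7, 5.0]
opening: 0.567
```

carry_out([
  [0,0,0.1,0,0,0,0.7],
  [0,0,0,0,0,0,0.7],
  [0,0,0,0,0,0,0.7],
  [0,0,2,0,0,0,0.7],
  [0,0,5,0,0,0,0.7],
  [0,0,5,0,0,0,0.7],
  [0,-2,3,0,0,0,0.25],
  [-1.2,-4.5,0,0,0,0,0.25],
  [-1.2,-5.3,0,0,0,0,0.25],
  [-1.2,-5.3,0,0,0,0,0.25],
  [0,0,0,0,0,0,0.25],
])

```text
t: 31.52
tcp_pos: [0.4565, 0.1204, 0.147]
eef_rot: [1.76, 0.723, -1.764]
wrist_force: [0.6, 1.4, 0.3]
opening: 0.247
```

Run:
```python
from h import *
st();c=cap("scene"); crop(c,130,180,110,90,"k1",6);crop(cap("top"),110,170,200,110,"k2",4)
```

```text
t 31.52 tcp [0.4565 0.1204 0.147 ] x [-0.001 -0.003 -1.   ] y [ 0.704 -0.71   0.001] open 0.247 F [0.6 1.4 0.3]
```

View pics/k1.png

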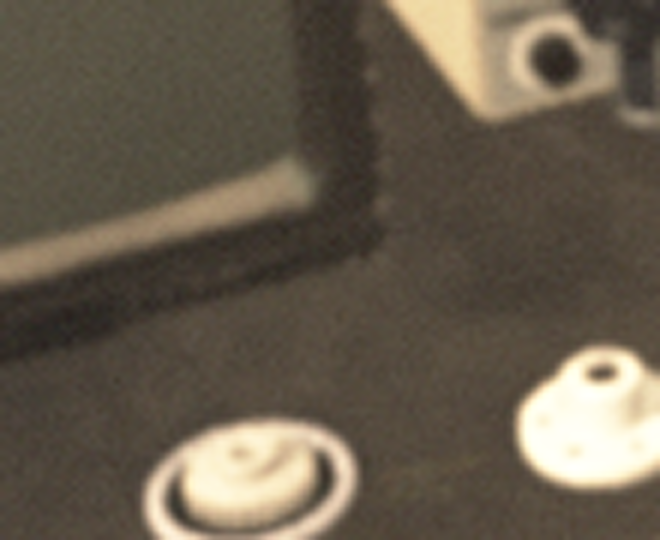

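View pics/k2.png

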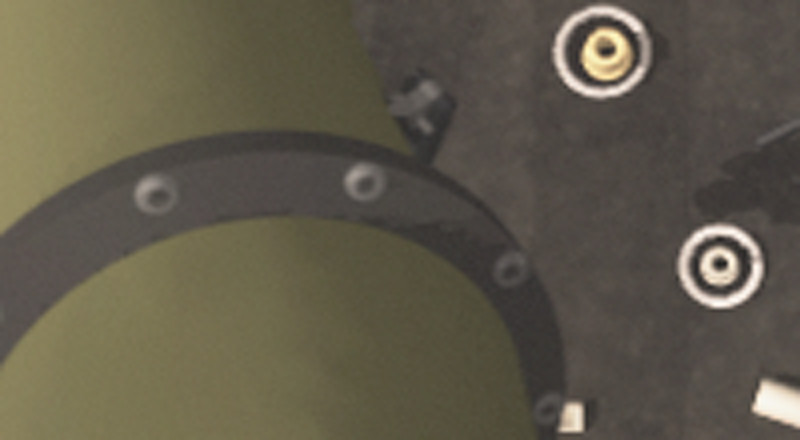

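carry_out([
  [-1.1,-4,0,0,0,2.1,0.25],
  [-1.1,-5,0,0,0,2.1,0.25],
  [-1.1,-5,0,0,0,2.1,0.25],
  [-1.1,-5.2,0,0,0,2.1,0.25],
  [-1.1,-5.2,0,0,0,0,0.25],
  [-1.1,-5.2,0,0,0,0,0.25],
  [-1.1,-5,0,0,0,0,0.25],
  [0,0,0,0,0,0,0.25],
  [0,0,0,0,0,0,0.25],
])

```text
t: 32.75
tcp_pos: [0.3816, -0.2195, 0.147]
eef_rot: [1.661, 0.839, -1.659]
wrist_force: [0.9, 0.7, 0.3]
opening: 0.251
```

Run:
```python
from h import *
s=st();print(s["q"].round(2));c=cap("wrist","l1"); crop(cap("scene"),320,130,120,120,"l2",5)
```

```text
t 32.75 tcp [ 0.3816 -0.2195  0.147 ] x [ 0.001  0.001 -1.   ] y [ 0.805 -0.593 -0.   ] open 0.251 F [0.9 0.7 0.3]
[ 0.77  0.33 -0.4   2.07  0.18  0.77 -0.37]
```

View pics/l1.png

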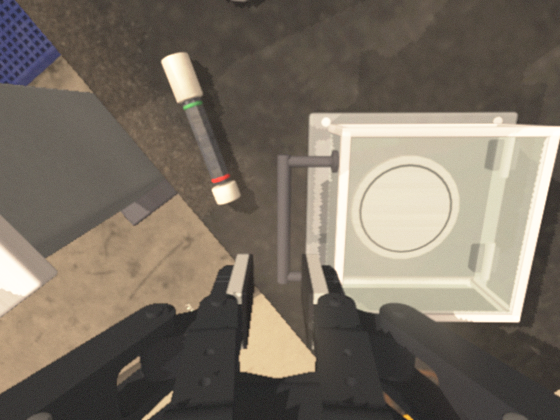

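View pics/l2.png

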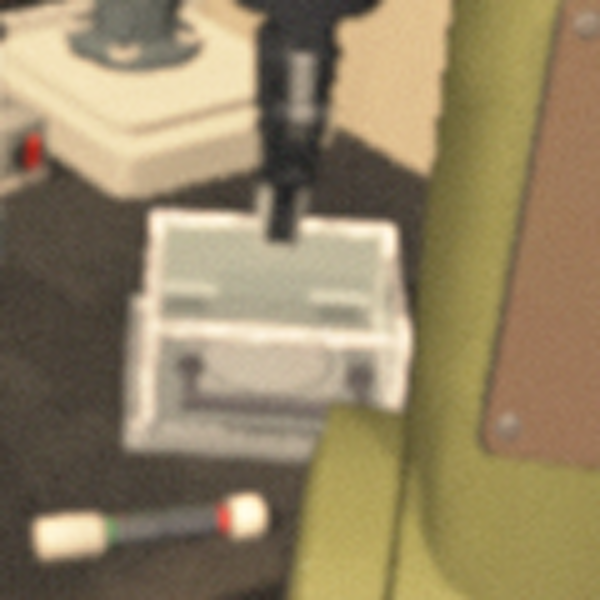

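Run:
```python
from h import *
c=cap("wrist")
P=onplane(c,[[284,157],[284.5,282],[284.2,219]],.05);print("bar",P.round(4))
crop(c,340,140,140,130,"l3",5)
d=np.array([.804,-.5945]);
ctr=onplane(c,[[405.5,208]],.018)[0]; print("tt",ctr)
```

```text
bar [[ 0.4077 -0.1922  0.05  ]
 [ 0.3505 -0.2719  0.05  ]
 [ 0.3808 -0.2296  0.05  ]]
tt [ 0.46247906 -0.29007155  0.018     ]
```

View pics/l3.png

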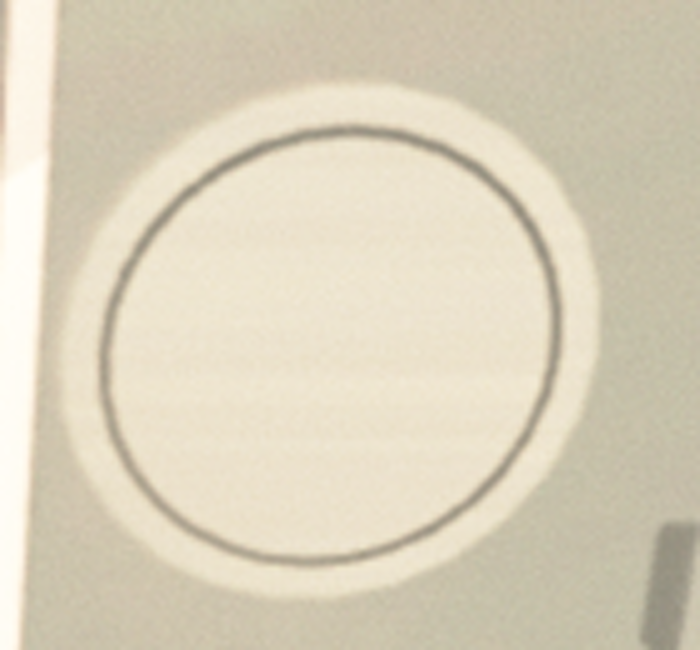

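carry_out([
  [-0.2,-1.0,0,0,0,0,0.25],
  [0,0,-3,0,0,0,0.25],
  [0,0,-3,0,0,0,0.25],
  [0,0,-2,0,0,0,0.25],
  [0,0,0,0,0,0,0.25],
  [0,0,0,0,0,0,0.25],
])

```text
t: 33.65
tcp_pos: [0.3789, -0.2309, 0.0677]
eef_rot: [1.661, 0.837, -1.66]
wrist_force: [1.0, -0.5, 0.1]
opening: 0.255
```

Run:
```python
from h import *
s=st();c=cap("wrist","l4"); crop(cap("scene"),320,130,120,120,"l5",5)
```

```text
t 33.65 tcp [ 0.3789 -0.2309  0.0677] x [ 0.001 -0.    -1.   ] y [ 0.804 -0.594  0.001] open 0.255 F [ 1.  -0.5  0.1]
```

View pics/l4.png

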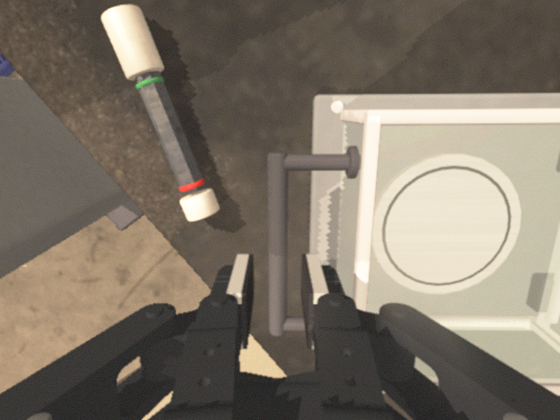

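View pics/l5.png

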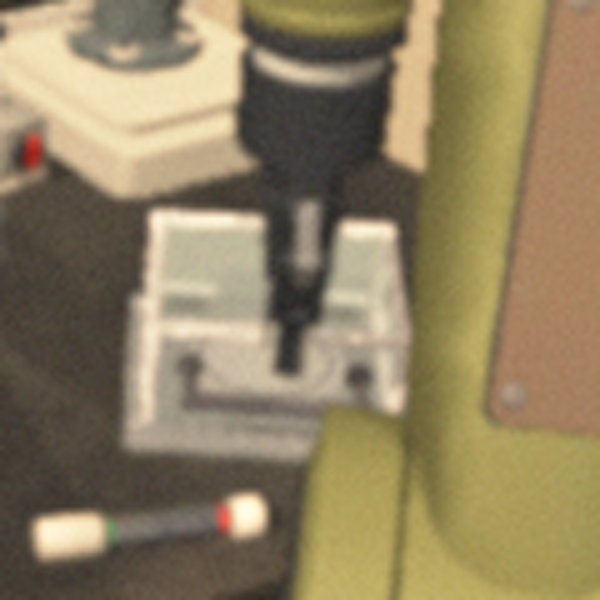

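carry_out([
  [0,0,-2,0,0,0,0.25],
  [0,0,-1.4,0,0,0,0.25],
  [0,0,-0.6,0,0,0,0.25],
  [0,0,0,0,0,0,0.25],
  [0,0,0,0,0,0,0.25],
])

```text
t: 34.38
tcp_pos: [0.3788, -0.2309, 0.0277]
eef_rot: [1.661, 0.837, -1.66]
wrist_force: [0.1, -0.4, -1.0]
opening: 0.251
```

carry_out([
  [0,0,0,0,0,0,0],
  [0,0,0,0,0,0,0],
  [0,0,0,0,0,0,0],
  [0,0,0,0,0,0,0],
], grip_force=25)

```text
t: 34.88
tcp_pos: [0.3791, -0.2311, 0.0276]
eef_rot: [1.661, 0.836, -1.659]
wrist_force: [-1.1, -0.9, 6.7]
opening: 0.102
```

Run:
```python
from h import *
s=st();c=cap("wrist","l6")
# path: station frame
th=np.radians(np.arange(0,91,5)); phi=np.arctan2(34,-174)
x=72+177.3*np.cos(phi-th); z=16+177.3*np.sin(phi-th)
for t,a,b in zip(np.degrees(th),x,z): print(round(t),a.round(1),b.round(1), "world d", ((a+102)*.804/10).round(2),(-(a+102)*.5945/10).round(2),((b-50)/10).round(2))
```

```text
t 34.88 tcp [ 0.3791 -0.2311  0.0276] x [ 0.001 -0.001 -1.   ] y [ 0.804 -0.594  0.002] open 0.102 F [-1.1 -0.9  6.7]
0 -102.0 50.0 world d -0.0 0.0 0.0
5 -98.4 65.0 world d 0.29 -0.22 1.5
10 -93.5 79.7 world d 0.69 -0.51 2.97
15 -87.3 93.9 world d 1.18 -0.88 4.39
20 -79.9 107.5 world d 1.78 -1.31 5.75
25 -71.3 120.4 world d 2.47 -1.82 7.04
30 -61.7 132.5 world d 3.24 -2.4 8.25
35 -51.0 143.7 world d 4.1 -3.03 9.37
40 -39.4 153.9 world d 5.03 -3.72 10.39
45 -27.0 163.1 world d 6.03 -4.46 11.31
50 -13.8 171.2 world d 7.09 -5.24 12.12
55 0.0 178.0 world d 8.2 -6.07 12.8
60 14.4 183.7 world d 9.36 -6.92 13.37
65 29.3 188.1 world d 10.55 -7.8 13.81
70 44.4 191.1 world d 11.77 -8.71 14.11
75 59.8 192.9 world d 13.01 -9.62 14.29
80 75.3 193.3 world d 14.25 -10.54 14.33
85 90.7 192.3 world d 15.49 -11.46 14.23
90 106.0 190.0 world d 16.72 -12.37 14.0
```

View pics/l6.png

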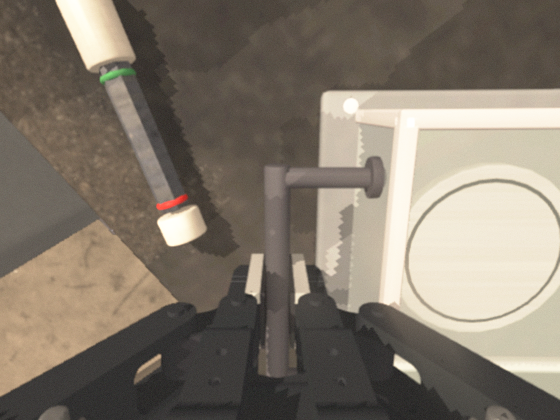

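carry_out([
  [0.15,-0.1,0.75,0,0,0,0],
  [0.15,-0.1,0.75,0,0,0,0],
  [0.2,-0.15,0.75,0,0,0,0],
  [0.2,-0.15,0.75,0,0,0,0],
  [0,0,0,0,0,0,0],
])

```text
t: 35.55
tcp_pos: [0.3858, -0.2361, 0.0578]
eef_rot: [1.661, 0.836, -1.66]
wrist_force: [1.5, -2.2, -1.6]
opening: 0.104
```

carry_out([
  [0.25,-0.2,0.7,0,0,0,0],
  [0.25,-0.2,0.7,0,0,0,0],
  [0.3,-0.2,0.7,0,0,0,0],
  [0.3,-0.25,0.65,0,0,0,0],
  [0.35,-0.25,0.65,0,0,0,0],
  [0.35,-0.25,0.65,0,0,0,0],
  [0.4,-0.3,0.6,0,0,0,0],
  [0.4,-0.3,0.6,0,0,0,0],
  [0,0,0,0,0,0,0],
])

```text
t: 36.67
tcp_pos: [0.41, -0.254, 0.1102]
eef_rot: [1.659, 0.841, -1.663]
wrist_force: [-7.0, 6.9, 8.5]
opening: 0.108
```

Run:
```python
from h import *
s=st();c=cap("wrist","m1"); crop(cap("scene"),320,110,120,140,"m2",4)
```

```text
t 36.67 tcp [ 0.41   -0.254   0.1102] x [-0.003  0.002 -1.   ] y [ 0.804 -0.594 -0.004] open 0.108 F [-7.   6.9  8.5]
```

View pics/m1.png

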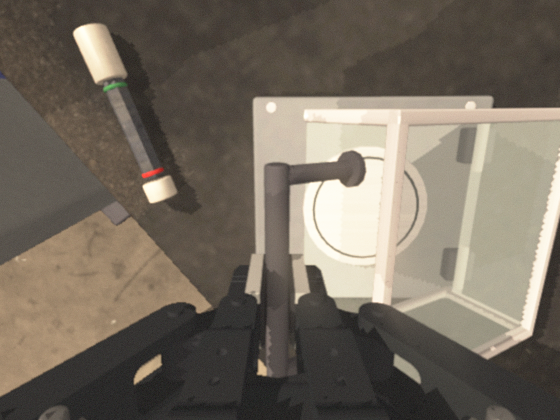

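carry_out([
  [0.35,-0.25,0.65,0,0,0,0],
  [0.45,-0.3,0.55,0,0,0,0],
  [0.45,-0.35,0.5,0,0,0,0],
  [0.45,-0.35,0.5,0,0,0,0],
  [0.5,-0.35,0.45,0,0,0,0],
  [0.5,-0.35,0.45,0,0,0,0],
  [0,0,0,0,0,0,0],
])

```text
t: 37.65
tcp_pos: [0.4374, -0.2741, 0.142]
eef_rot: [1.659, 0.839, -1.663]
wrist_force: [-8.8, 6.1, 15.3]
opening: 0.102
```

carry_out([
  [0.45,-0.3,0.55,0,0,0,0],
  [0.5,-0.4,0.45,0,0,0,0],
  [0.55,-0.4,0.35,0,0,0,0],
  [0.55,-0.4,0.35,0,0,0,0],
  [0.55,-0.45,0.3,0,0,0,0],
  [0.6,-0.4,0.25,0,0,0,0],
  [0,0,0,0,0,0,0],
])

```text
t: 38.52
tcp_pos: [0.4718, -0.2994, 0.1644]
eef_rot: [1.661, 0.835, -1.659]
wrist_force: [-3.9, 0.8, 7.1]
opening: 0.105
```

Run:
```python
from h import *
s=st();c=cap("wrist","m3"); crop(cap("scene"),300,70,150,150,"m4",4)
```

```text
t 38.52 tcp [ 0.4718 -0.2994  0.1644] x [ 0.002 -0.002 -1.   ] y [ 0.804 -0.595  0.003] open 0.105 F [-3.9  0.8  7.1]
```

View pics/m3.png

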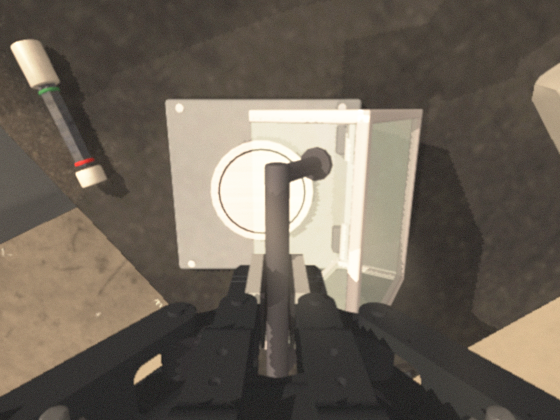

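View pics/m4.png

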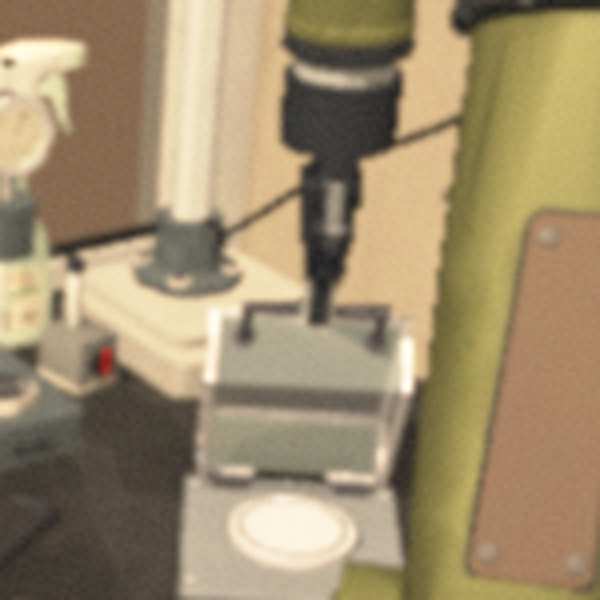

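carry_out([
  [0.6,-0.45,0.25,0,0,0,0],
  [0.6,-0.45,0.2,0,0,0,0],
  [0.6,-0.45,0.15,0,0,0,0],
  [0.6,-0.45,0.15,0,0,0,0],
  [0.6,-0.45,0.1,0,0,0,0],
  [0.6,-0.45,0.1,0,0,0,0],
  [0,0,0,0,0,0,0],
])

```text
t: 39.5
tcp_pos: [0.508, -0.3262, 0.173]
eef_rot: [1.662, 0.835, -1.658]
wrist_force: [2.7, -0.5, 2.4]
opening: 0.102
```

carry_out([
  [0.6,-0.45,0,0,0,0,0],
  [0.6,-0.45,0,0,0,0,0],
  [0.6,-0.45,-0.05,0,0,0,0],
  [0.6,-0.45,-0.05,0,0,0,0],
  [0.6,-0.45,-0.1,0,0,0,0],
  [0.6,-0.45,-0.15,0,0,0,0],
  [0.3,-0.2,-0.05,0,0,0,0],
  [0,0,0,0,0,0,0],
])

```text
t: 40.5
tcp_pos: [0.5467, -0.3547, 0.169]
eef_rot: [1.661, 0.836, -1.659]
wrist_force: [1.5, -1.0, 4.0]
opening: 0.104
```

Run:
```python
from h import *
s=st();c=cap("wrist","m5"); crop(cap("scene"),300,70,150,150,"m6",4)
```

```text
t 40.5 tcp [ 0.5467 -0.3547  0.169 ] x [ 0.002 -0.001 -1.   ] y [ 0.804 -0.594  0.002] open 0.104 F [ 1.5 -1.   4. ]
```

View pics/m5.png

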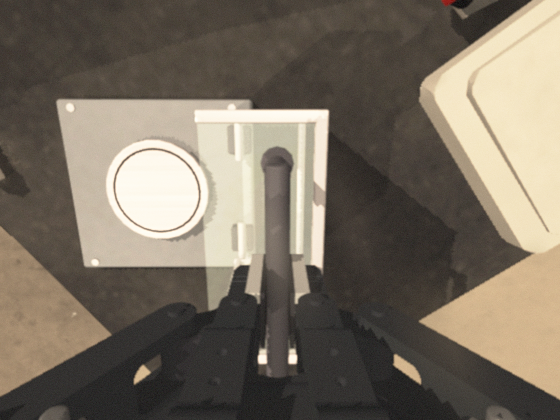

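View pics/m6.png

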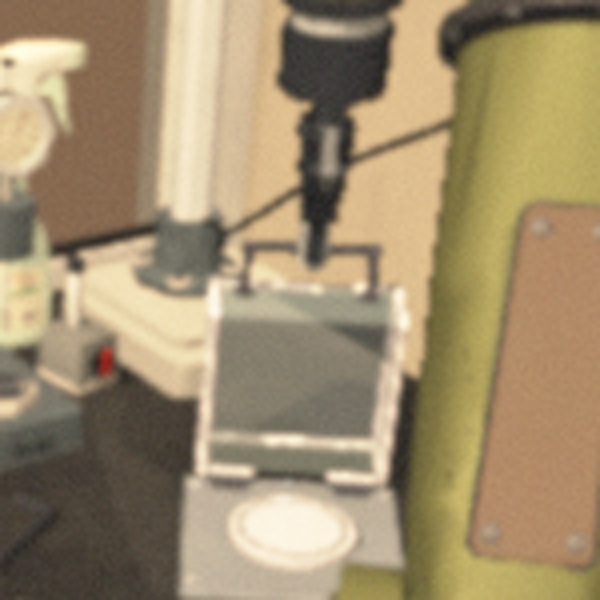

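carry_out([
  [0,0,0,0,0,0,0.25],
  [0,0,0,0,0,0,0.25],
  [0,0,2,0,0,0,0.25],
  [0,0,4,0,0,0,0.25],
  [-2,1.5,1.5,0,0,0,0.5],
  [-4,3,0,0,0,0,0.5],
  [-2.6,1.9,0,0,0,0,0.5],
  [0,0,0,0,0,0,0.5],
  [0,0,0,0,0,0,0.5],
])

```text
t: 41.72
tcp_pos: [0.4598, -0.2908, 0.2437]
eef_rot: [1.661, 0.837, -1.661]
wrist_force: [-0.3, 0.1, -0.4]
opening: 0.5
```

Run:
```python
from h import *
s=st();c=cap("wrist","n1"); crop(cap("scene"),300,70,150,150,"n2",4)
```

```text
t 41.73 tcp [ 0.4598 -0.2908  0.2437] x [ 0. -0. -1.] y [ 0.804 -0.595  0.001] open 0.5 F [-0.3  0.1 -0.4]
```

View pics/n1.png

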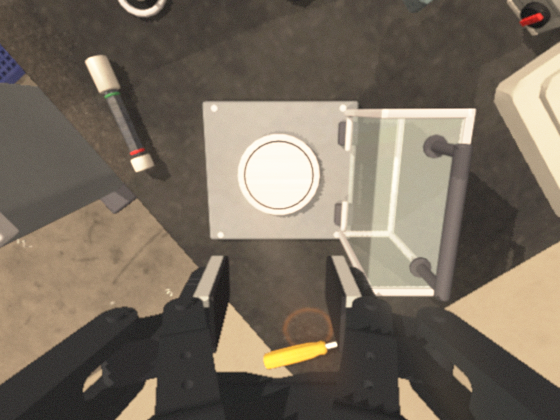

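View pics/n2.png

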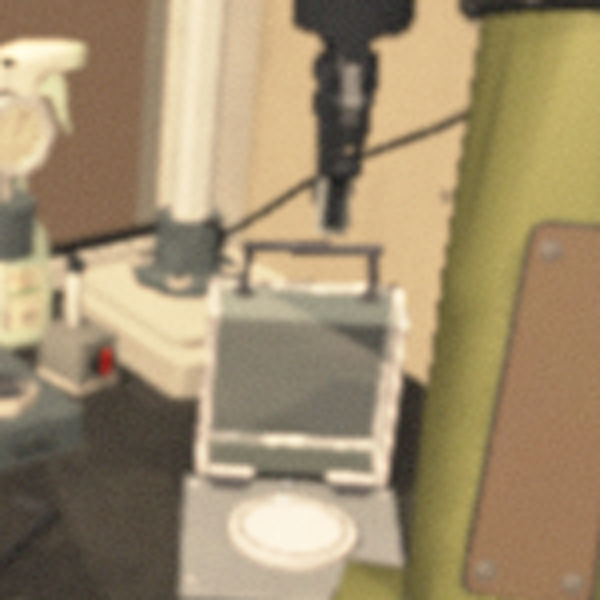

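```bash
cat > fit.py <<'E'
from h import *
def blob(c,uv,z,th=150,dark=False):
    g=cv2.cvtColor(c["img"],cv2.COLOR_BGR2GRAY)
    out=[]
    for k in cv2.findContours(((g<th) if dark else (g>th)).astype(np.uint8),cv2.RETR_LIST,cv2.CHAIN_APPROX_NONE)[0]:
        (x,y),r=cv2.minEnclosingCircle(k)
        if np.hypot(x-uv[0],y-uv[1])<12 and len(k)>30:
            P=onplane(c,k.reshape(-1,2),z); ce,rr=circ(P); e=np.std(np.linalg.norm(P[:,:2]-ce,axis=1)-rr)
            out.append((th,(round(x,1),round(y,1)),ce.round(4),(2*rr).round(4),e.round(5)))
    return out
E
python3 - <<'E'
from fit import *
s=st();c=cap("wrist")
for th in (120,150,180,200,220):
    for o in blob(c,(279,174),.018,th): print(o)
E
```

```text
t 41.83 tcp [ 0.4601 -0.2908  0.2433] x [ 0.  0. -1.] y [ 0.804 -0.595  0.   ] open 0.502 F [-0.8  0.1 -0.6]
(180, (285.0, 174.1), array([ 0.4631, -0.294 ]), np.float64(0.0924), np.float64(0.00291))
(200, (278.3, 175.0), array([ 0.4613, -0.2919]), np.float64(0.0746), np.float64(0.00131))
(220, (278.2, 174.8), array([ 0.4613, -0.2921]), np.float64(0.0716), np.float64(0.0003))
(220, (278.4, 174.9), array([ 0.4614, -0.2921]), np.float64(0.0777), np.float64(0.00029))
(220, (277.8, 174.2), array([ 0.4611, -0.2914]), np.float64(0.0886), np.float64(0.00033))
```

carry_out([
  [0,3,0,0,0,0,0.55],
  [0,5.5,0,0,0,0,0.55],
  [0,5.8,0,0,0,0,0.55],
  [0,5.8,0,0,0,0,0.55],
  [0,5.8,0,0,0,0,0.55],
  [0,5.8,0,0,0,0,0.55],
  [0,5.8,0,0,0,0,0.55],
  [0,4.5,0,0,0,0,0.55],
  [0,2.5,0,0,0,0,0.55],
  [0,0,0,0,0,0,0.55],
  [0,0,0,0,0,0,0.55],
])

```text
t: 43.25
tcp_pos: [0.4598, 0.1539, 0.2433]
eef_rot: [1.66, 0.837, -1.662]
wrist_force: [-1.0, -0.4, 0.2]
opening: 0.551
```

Run:
```python
from fit import *
s=st();c=cap("wrist","o1"); p=proj(c,[.461,.152,.009])[0]; print(p)
for th in (120,150,180,200,220):
    for o in blob(c,p,.009,th): print(o)
crop(c,int(p[0])-45,int(p[1])-40,90,80,"o2",8)
```

```text
t 43.25 tcp [0.4598 0.1539 0.2433] x [-0.001 -0.001 -1.   ] y [ 0.804 -0.595 -0.   ] open 0.551 F [-1.  -0.4  0.2]
[278.54859901 174.70381673]
(120, (278.7, 178.8), array([0.4584, 0.1481]), np.float64(0.017), np.float64(0.0003))
(120, (278.3, 174.1), array([0.4608, 0.1521]), np.float64(0.0711), np.float64(0.00034))
(150, (278.8, 178.9), array([0.4584, 0.1479]), np.float64(0.0178), np.float64(0.0003))
(150, (278.4, 174.0), array([0.4608, 0.1522]), np.float64(0.0703), np.float64(0.00032))
(180, (278.9, 179.0), array([0.4584, 0.1479]), np.float64(0.0183), np.float64(0.00027))
(180, (278.4, 174.0), array([0.4608, 0.1522]), np.float64(0.0697), np.float64(0.00034))
(200, (278.8, 178.8), array([0.4583, 0.1481]), np.float64(0.0188), np.float64(0.0003))
(200, (278.5, 174.0), array([0.4609, 0.1523]), np.float64(0.069), np.float64(0.00034))
(220, (278.7, 178.8), array([0.4584, 0.1481]), np.float64(0.0191), np.float64(0.00029))
(220, (278.4, 173.8), array([0.4609, 0.1523]), np.float64(0.0688), np.float64(0.00034))
```

View pics/o2.png

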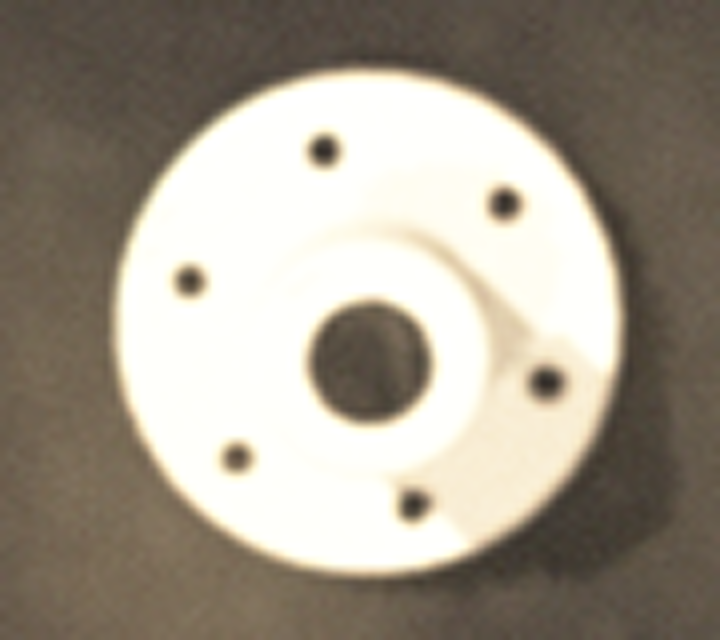

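carry_out([
  [0.2,0.1,-4,0,0,0,0.55],
  [0,0,-5,0,0,0,0.55],
  [0,0,-5,0,0,0,0.55],
  [0,0,-4,0,0,0,0.55],
  [0,0,-2.5,0,0,0,0.55],
  [0,0,0,0,0,0,0.55],
  [0,0,0,0,0,0,0.55],
])

```text
t: 44.18
tcp_pos: [0.4622, 0.1554, 0.0395]
eef_rot: [1.662, 0.837, -1.66]
wrist_force: [-0.5, 0.1, -0.2]
opening: 0.549
```

Run:
```python
from fit import *
s=st();c=cap("wrist","o3")
```

```text
t 44.17 tcp [0.4622 0.1554 0.0395] x [ 0.001  0.    -1.   ] y [ 0.804 -0.595  0.001] open 0.549 F [-0.5  0.1 -0.2]
```

View pics/o3.png

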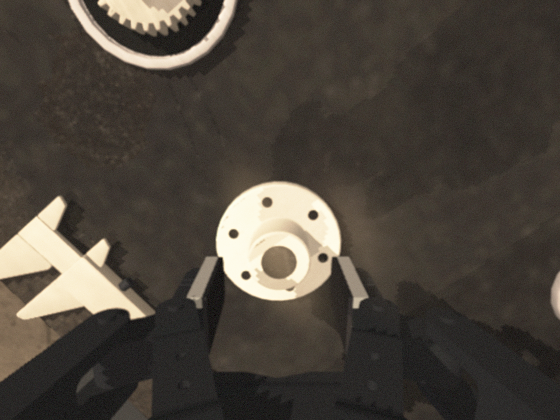

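carry_out([
  [-0.1,0,-1.5,0,0,0,0.55],
  [0,0,-1.4,0,0,0,0.55],
  [0,0,-0.5,0,0,0,0.55],
  [0,0,0,0,0,0,0.5],
  [0,0,0,0,0,0,0.4],
  [0,0,0,0,0,0,0.2],
  [0,0,0,0,0,0,0.1],
  [0,0,0,0,0,0,0.1],
  [0,0,0,0,0,0,0.1],
], grip_force=60)

```text
t: 45.35
tcp_pos: [0.4611, 0.1558, 0.0054]
eef_rot: [1.662, 0.837, -1.659]
wrist_force: [0.5, -1.5, 5.2]
opening: 0.349
```

carry_out([
  [0,0,0.5,0,0,0,0.1],
  [0,0,1,0,0,0,0.1],
  [0,0,3,0,0,0,0.1],
  [0,0,4,0,0,0,0.1],
  [0,0,0,0,0,0,0.1],
  [0,0,0,0,0,0,0.1],
])

```text
t: 46.1
tcp_pos: [0.4601, 0.1554, 0.0895]
eef_rot: [1.66, 0.837, -1.661]
wrist_force: [-0.3, -0.4, -4.2]
opening: 0.346
```

Run:
```python
from fit import *
s=st();c=cap("wrist","o4");crop(cap("scene"),170,130,110,140,"o5",4)
```

```text
t 46.1 tcp [0.4601 0.1554 0.0895] x [-0. -0. -1.] y [ 0.804 -0.595 -0.   ] open 0.346 F [-0.3 -0.4 -4.2]
```

View pics/o4.png

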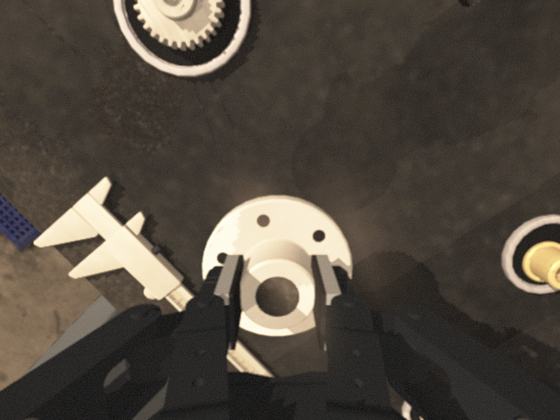

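View pics/o5.png

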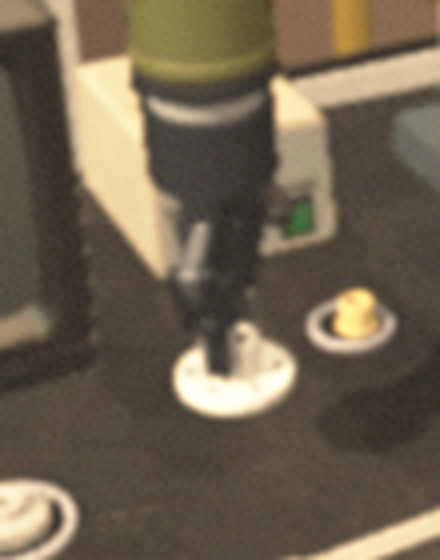

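```bash
cat > held.py <<'E'
from fit import *
from scipy.optimize import least_squares
def held(c,s,off=.0841-.0895+.009):
    z=s["tcp_pos"][2]+off
    g=cv2.cvtColor(c["img"],cv2.COLOR_BGR2GRAY)
    for th in (120,150):
        cs=cv2.findContours((g>th).astype(np.uint8),cv2.RETR_EXTERNAL,cv2.CHAIN_APPROX_NONE)[0]
        for k in cs:
            k=k.reshape(-1,2).astype(float)
            if not (k[:,0].min()<230 and k[:,0].max()>330 and k[:,1].min()>150): continue
            k=k[(k[:,1]<248)&(k[:,0]>195)&(k[:,0]<360)]
            if len(k)<60: continue
            P=onplane(c,k,z); ce,rr=circ(P); e=np.std(np.linalg.norm(P[:,:2]-ce,axis=1)-rr)
            f=least_squares(lambda q:np.linalg.norm(P[:,:2]-q,axis=1)-.035,ce,loss="soft_l1",f_scale=.0005).x
            print(th,len(k),ce.round(4),2*rr.round(4),e.round(4),"R35:",f.round(4),"rel TCP",(f-s["tcp_pos"][:2]).round(4))
E
python3 - <<'E'
from held import *
s=st(); held(cap("wrist"),s)
E
```

```text
t 46.2 tcp [0.4597 0.1553 0.0887] x [-0.002 -0.001 -1.   ] y [ 0.804 -0.594 -0.001] open 0.349 F [ 0.4 -0.5 -2.6]
120 168 [0.46   0.1554] 0.0668 0.0002 R35: [0.4588 0.1539] rel TCP [-0.0009 -0.0014]
150 167 [0.4597 0.1553] 0.0666 0.0002 R35: [0.4585 0.1537] rel TCP [-0.0012 -0.0016]
```

carry_out([
  [0,-2.5,0.5,0,0,0,0.1],
  [0,-5,0.5,0,0,0,0.1],
  [0,-5.5,0,0,0,0,0.1],
  [0,-5.5,0,0,0,0,0.1],
  [0,-5.5,0,0,0,0,0.1],
  [0,-5.5,0,0,0,0,0.1],
  [0.1,-5.5,0,0,0,0,0.1],
  [0.1,-4.5,0,0,0,0,0.1],
  [0,-3,0,0,0,0,0.1],
  [0,-1,0,0,0,0,0.1],
  [0,0,0,0,0,0,0.1],
  [0,0,0,0,0,0,0.1],
])

```text
t: 47.75
tcp_pos: [0.4627, -0.2773, 0.0994]
eef_rot: [1.66, 0.84, -1.659]
wrist_force: [0.8, 0.0, -2.5]
opening: 0.347
```

Run:
```python
from held import *
s=st(); c=cap("wrist","p1"); crop(cap("scene"),310,90,140,140,"p2",4)
```

```text
t 47.75 tcp [ 0.4627 -0.2773  0.0994] x [-0.     0.001 -1.   ] y [ 0.806 -0.592 -0.001] open 0.347 F [ 0.8  0.  -2.5]
```

View pics/p1.png

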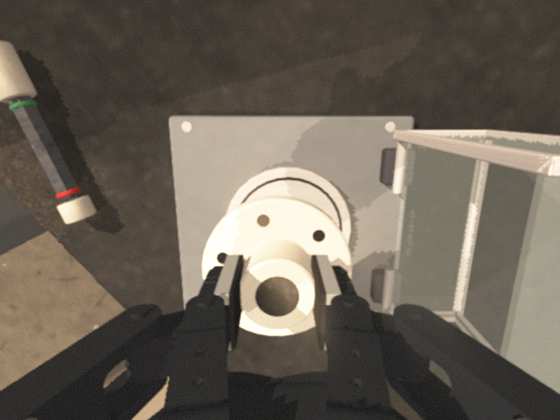

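View pics/p2.png

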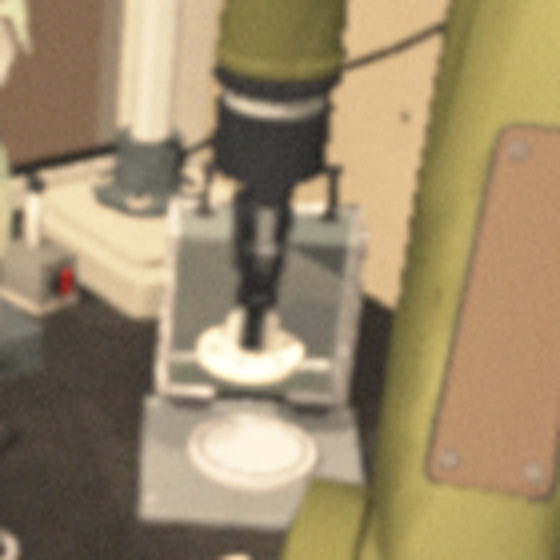

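carry_out([
  [-0.1,-1.1,0,0,0,0,0.1],
  [0,0,-2,0,0,0,0.1],
  [0,0,-2,0,0,0,0.1],
  [0,0,-1.8,0,0,0,0.1],
  [0,0,0,0,0,0,0.1],
  [0,0,0,0,0,0,0.1],
  [0,0,0,0,0,0,0.1],
])

```text
t: 48.72
tcp_pos: [0.462, -0.2906, 0.0425]
eef_rot: [1.661, 0.836, -1.66]
wrist_force: [1.3, 0.9, -3.4]
opening: 0.351
```

Run:
```python
from held import *
s=st(); c=cap("wrist","p3"); crop(c,190,140,180,140,"p4",4)
```

```text
t 48.73 tcp [ 0.462  -0.2906  0.0425] x [ 0.001 -0.001 -1.   ] y [ 0.804 -0.594  0.001] open 0.351 F [ 1.3  0.9 -3.4]
```

View pics/p4.png

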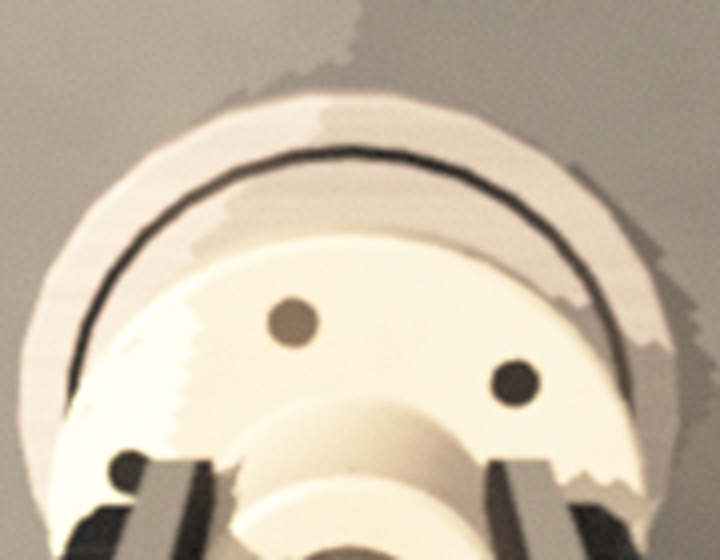

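carry_out([
  [0.1,0.1,-0.8,0,0,0,0.1],
  [0,0,-0.7,0,0,0,0.1],
  [0,0,0,0,0,0,0.1],
  [0,0,0,0,0,0,0.1],
  [0,0,0,0,0,0,0.1],
])

```text
t: 49.4
tcp_pos: [0.4626, -0.2893, 0.0268]
eef_rot: [1.661, 0.837, -1.66]
wrist_force: [-0.6, 0.3, -3.2]
opening: 0.347
```

Run:
```python
from held import *
s=st(); c=cap("wrist","p5"); crop(c,190,140,180,140,"p6",4); crop(cap("scene"),340,170,70,50,"p7",10)
# predicted edges for perfect centring: flange centre C, ring same centre
for w in (0,):
  for C in ([.4613,-.2921],):
    a=np.radians(np.arange(0,360,15))
    top=s["tcp_pos"][2]-.0054+.009
```

```text
t 49.4 tcp [ 0.4626 -0.2893  0.0268] x [ 0. -0. -1.] y [ 0.804 -0.594  0.   ] open 0.347 F [-0.6  0.3 -3.2]
```

View pics/p6.png

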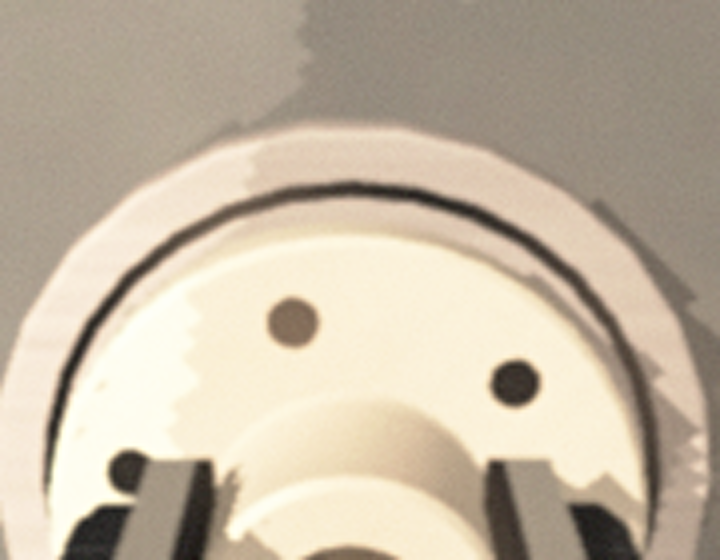

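View pics/p7.png

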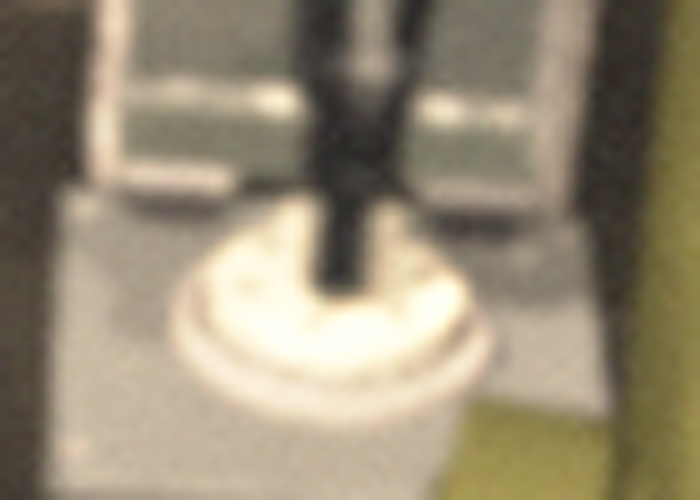

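Run:
```python
from held import *
s=st(); c=cap("wrist")
u=np.array([.804,-.5945]);w=np.array([.5945,.804])
R=onplane(c,[[190+353/4,140+187/4]],.018)[0]; F=onplane(c,[[190+350/4,140+236/4]],s["tcp_pos"][2]-.0054+.009)[0]
print("ring w",R[:2]@w,"flange w",F[:2]@w,"gap",R[:2]@w-F[:2]@w)
# ring/edge fit: outer turntable & dark ring points
T=np.array([[47,430],[97,310],[180,236],[270,198],[353,187],[440,198],[540,252],[620,345],[657,450]])/4+[190,140]
P=onplane(c,T,.018); ce,r=circ(P); print("ring",ce,2*r)
E_=np.array([[52,440],[90,365],[150,300],[230,256],[350,236],[450,252],[540,298],[605,375],[640,450]])/4+[190,140]
P=onplane(c,E_,s["tcp_pos"][2]-.0054+.009); cf,r2=circ(P); print("fl",cf,2*r2); d=cf-ce; print("diff u,w",d@u,d@w)
```

```text
t 49.5 tcp [ 0.4626 -0.2892  0.0268] x [ 0. -0. -1.] y [ 0.804 -0.594  0.   ] open 0.348 F [-0.4 -0.2 -3.8]
ring w 0.07700714122170194 flange w 0.07424388450754373 gap 0.0027632567141582104
ring [ 0.46095098 -0.29240386] 0.07589343520343557
fl [ 0.46083812 -0.29167773] 0.06975432813557353
diff u,w -0.0005224239411617677 0.0005167070101366086
```

carry_out([
  [0.02,-0.05,-0.2,0,0,0,0.1],
  [0,0,-0.05,0,0,0,0.1],
  [0,0,0,0,0,0,0.1],
])

```text
t: 49.92
tcp_pos: [0.4626, -0.2897, 0.024]
eef_rot: [1.661, 0.838, -1.661]
wrist_force: [0.9, -0.4, -3.7]
opening: 0.348
```

carry_out([
  [0,0,-0.1,0,0,0,0.1],
  [0,0,0,0,0,0,0.1],
])

```text
t: 50.18
tcp_pos: [0.4627, -0.2897, 0.0234]
eef_rot: [1.66, 0.837, -1.66]
wrist_force: [-2.2, 0.6, 1.1]
opening: 0.344
```

carry_out([
  [0,0,-0.05,0,0,0,0.1],
  [0,0,0,0,0,0,0.5],
  [0,0,0,0,0,0,0.5],
  [0,0,0,0,0,0,0.5],
  [0,0,1.5,0,0,0,0.5],
  [0,0,4,0,0,0,0.5],
  [0,0,5,0,0,0,0.5],
  [0,0,5,0,0,0,0.25],
  [0,0,5,0,0,0,0.25],
  [0,0,2,0,0,0,0.25],
  [0,0,0,0,0,0,0.25],
  [0,0,0,0,0,0,0.25],
])

```text
t: 51.68
tcp_pos: [0.462, -0.2895, 0.2471]
eef_rot: [1.66, 0.839, -1.662]
wrist_force: [0.5, 0.6, -0.3]
opening: 0.252
```

Run:
```python
from held import *
s=st(); c=cap("wrist","q1"); crop(c,225,120,110,100,"q2",7)
```

```text
t 51.67 tcp [ 0.462  -0.2895  0.2471] x [-0.001  0.    -1.   ] y [ 0.804 -0.594 -0.001] open 0.252 F [ 0.5  0.6 -0.3]
```

View pics/q2.png

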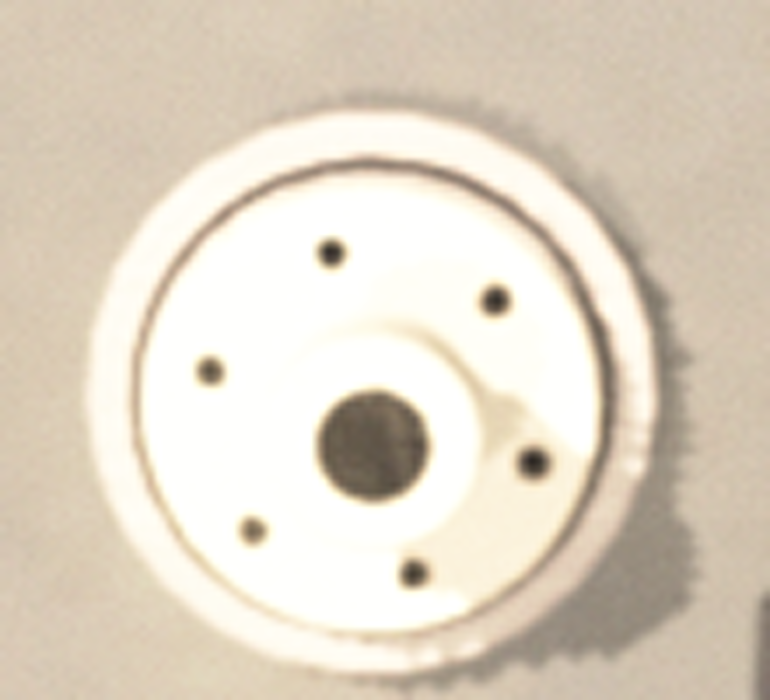

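View pics/q1.png

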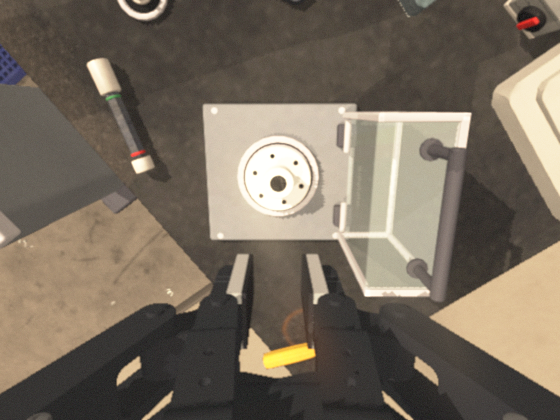

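carry_out([
  [2.5,-1.9,0,0,0,0,0.25],
  [4,-3,0,0,0,0,0.25],
  [2,-1.6,0,0,0,0,0.25],
  [0,0,-2,0,0,0,0.25],
  [0,0,0,0,0,0,0.25],
  [0,0,0,0,0,0,0.25],
])

```text
t: 52.48
tcp_pos: [0.5475, -0.3544, 0.2275]
eef_rot: [1.66, 0.839, -1.661]
wrist_force: [0.4, -0.1, 0.1]
opening: 0.246
```

Run:
```python
from held import *
s=st(); c=cap("wrist","r1")
```

```text
t 52.48 tcp [ 0.5475 -0.3544  0.2275] x [-0.001  0.001 -1.   ] y [ 0.804 -0.594 -0.001] open 0.246 F [ 0.4 -0.1  0.1]
```

View pics/r1.png

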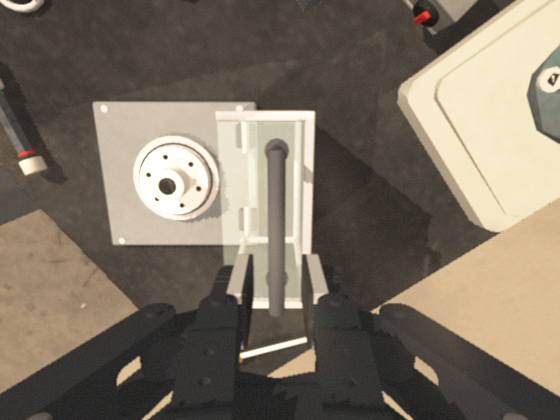

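carry_out([
  [0,0,-3,0,0,0,0.25],
  [0,0,-2,0,0,0,0.25],
  [0,0,-0.8,0,0,0,0.25],
  [0,0,0,0,0,0,0.25],
  [0,0,0,0,0,0,0],
  [0,0,0,0,0,0,0],
  [0,0,0,0,0,0,0],
  [0,0,0,0,0,0,0],
], grip_force=25)

```text
t: 53.52
tcp_pos: [0.5483, -0.3549, 0.1707]
eef_rot: [1.661, 0.836, -1.659]
wrist_force: [-0.5, -0.9, 5.6]
opening: 0.105
```

carry_out([
  [-0.5,0.35,0.1,0,0,0,0],
  [-0.6,0.45,0.1,0,0,0,0],
  [-0.6,0.45,0.1,0,0,0,0],
  [-0.6,0.45,0.05,0,0,0,0],
  [-0.6,0.45,0.05,0,0,0,0],
  [-0.6,0.45,0,0,0,0,0],
  [-0.4,0.3,0,0,0,0,0],
  [0,0,0,0,0,0,0],
])

```text
t: 54.52
tcp_pos: [0.5075, -0.3249, 0.1732]
eef_rot: [1.66, 0.84, -1.662]
wrist_force: [0.1, 1.6, 2.8]
opening: 0.1
```

carry_out([
  [-0.6,0.45,-0.05,0,0,0,0],
  [-0.6,0.45,-0.1,0,0,0,0],
  [-0.6,0.45,-0.15,0,0,0,0],
  [-0.6,0.45,-0.15,0,0,0,0],
  [-0.6,0.4,-0.2,0,0,0,0],
  [-0.6,0.4,-0.25,0,0,0,0],
  [0,0,0,0,0,0,0],
])

```text
t: 55.4
tcp_pos: [0.4716, -0.2984, 0.1642]
eef_rot: [1.66, 0.841, -1.662]
wrist_force: [-0.9, 3.3, 2.7]
opening: 0.101
```

carry_out([
  [-0.6,0.4,-0.25,0,0,0,0],
  [-0.6,0.4,-0.3,0,0,0,0],
  [-0.55,0.4,-0.35,0,0,0,0],
  [-0.55,0.4,-0.35,0,0,0,0],
  [-0.5,0.4,-0.4,0,0,0,0],
  [-0.5,0.4,-0.45,0,0,0,0],
  [0,0,0,0,0,0,0],
])

```text
t: 56.28
tcp_pos: [0.4383, -0.2744, 0.1428]
eef_rot: [1.66, 0.841, -1.662]
wrist_force: [2.1, 5.6, 1.8]
opening: 0.102
```

carry_out([
  [-0.5,0.35,-0.45,0,0,0,0],
  [-0.5,0.35,-0.5,0,0,0,0],
  [-0.5,0.35,-0.5,0,0,0,0],
  [-0.45,0.35,-0.55,0,0,0,0],
  [-0.45,0.3,-0.6,0,0,0,0],
  [-0.4,0.3,-0.6,0,0,0,0],
  [0,0,0,0,0,0,0],
])

```text
t: 57.15
tcp_pos: [0.4107, -0.2541, 0.1107]
eef_rot: [1.66, 0.841, -1.661]
wrist_force: [2.7, 6.5, -2.2]
opening: 0.099
```

carry_out([
  [-0.4,0.3,-0.6,0,0,0,0],
  [-0.4,0.3,-0.6,0,0,0,0],
  [-0.35,0.25,-0.65,0,0,0,0],
  [-0.35,0.25,-0.65,0,0,0,0],
  [-0.3,0.2,-0.65,0,0,0,0],
  [-0.25,0.2,-0.7,0,0,0,0],
  [-0.25,0.15,-0.7,0,0,0,0],
  [-0.2,0.15,-0.7,0,0,0,0],
  [0,0,0,0,0,0,0],
])

```text
t: 58.28
tcp_pos: [0.3861, -0.2362, 0.0582]
eef_rot: [1.66, 0.841, -1.661]
wrist_force: [4.0, 6.6, -2.6]
opening: 0.102
```

carry_out([
  [-0.2,0.15,-0.75,0,0,0,0],
  [-0.2,0.15,-0.75,0,0,0,0],
  [-0.15,0.1,-0.75,0,0,0,0],
  [-0.1,0.1,-0.7,0,0,0,0],
  [0,0,0,0,0,0,0],
])

```text
t: 58.9
tcp_pos: [0.3793, -0.2312, 0.0287]
eef_rot: [1.66, 0.842, -1.661]
wrist_force: [4.1, 7.3, -1.3]
opening: 0.103
```

carry_out([
  [0,0,-0.15,0,0,0,0],
  [0,0,0,0,0,0,0],
])

```text
t: 59.15
tcp_pos: [0.3792, -0.2311, 0.0275]
eef_rot: [1.66, 0.842, -1.661]
wrist_force: [3.0, 8.7, 0.4]
opening: 0.102
```

carry_out([
  [0,0,-0.15,0,0,0,0],
  [0,0,0,0,0,0,0],
])

```text
t: 59.4
tcp_pos: [0.3791, -0.2311, 0.0269]
eef_rot: [1.659, 0.841, -1.661]
wrist_force: [0.7, 9.3, 16.4]
opening: 0.098
```

carry_out([
  [0,0,0,0,0,0,0.28],
  [0,0,0,0,0,0,0.28],
  [0,0,0,0,0,0,0.28],
  [0,0,2,0,0,0,0.28],
  [0,0,5,0,0,0,0.28],
  [0,0,5,0,0,0,0.28],
  [0,0,5,0,0,0,0.28],
  [0,0,2,0,0,0,0.28],
  [0,0,0,0,0,0,0.28],
  [0,0,0,0,0,0,0.28],
])

```text
t: 60.65
tcp_pos: [0.3794, -0.2327, 0.2157]
eef_rot: [1.66, 0.839, -1.662]
wrist_force: [-0.3, -0.4, -0.6]
opening: 0.281
```

Run:
```python
from held import *
s=st(); c=cap("wrist","s1"); crop(cap("scene"),330,150,100,90,"s2",7); t=cap("top","s3")
P=onplane(c,[[0,0]],.05)
```

```text
t 60.65 tcp [ 0.3794 -0.2327  0.2157] x [-0.002  0.001 -1.   ] y [ 0.804 -0.595 -0.002] open 0.281 F [-0.3 -0.4 -0.6]
```

View pics/s1.png

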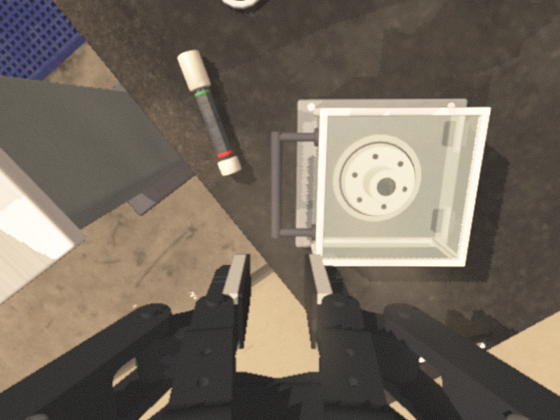

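View pics/s2.png

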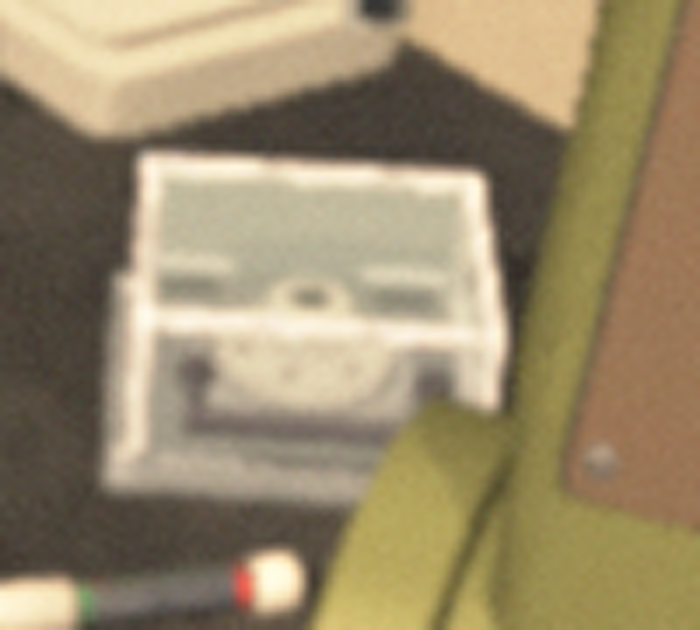

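View pics/s3.png

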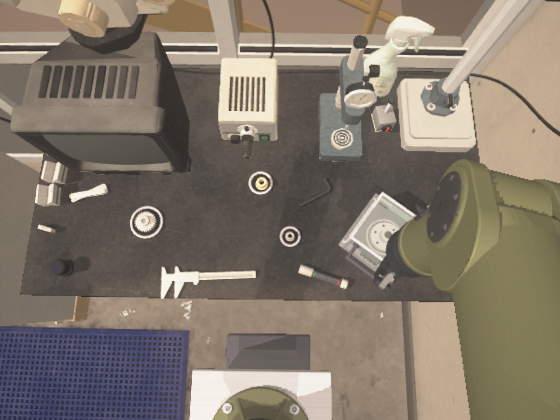

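Run:
```python
from held import *
a=cv2.imread("pics/a_scene.png")[165:215,340:385]; b=cap("scene")["img"]; 
r=cv2.matchTemplate(b[155:225,330:395],cv2.imread("pics/a_scene.png")[168:215,344:362],cv2.TM_CCOEFF_NORMED); m=cv2.minMaxLoc(r); print("corner match",m[1],m[3],"expected",(14,13))
crop(cap("top"),130,165,180,90,"t1",4)
```

```text
corner match 0.9955012798309326 (14, 13) expected (14, 13)
```

View pics/t1.png

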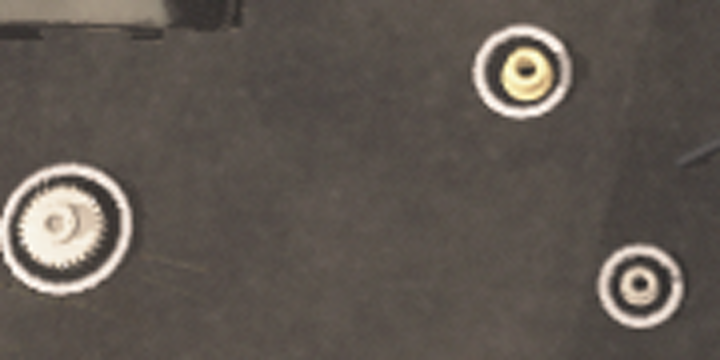

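All three parts lie in their nests, and the guard's pixels match those of the closed guard at the start.

Run:
```python
from station import env
print(env.sign_off())
```

```text
the job is handed in; nothing more can be done
None
```

I finished the job in the order asked and handed it in after about 61 s of robot time. `sign_off` reports no verdict.

**What I did:** I took the stack apart from the top. The small bushing, large bushing and gear went upright into the small, middle and large nests. I then swung the guard to about 90°, set the flange on the turntable and lowered the guard onto its stop.

**Last checks:**
- **Parts in nests:** the final pictures show all three parts standing inside their recesses. Each touched down at the height expected, within a millimetre.
- **Large bushing:** it stands about 5 mm off centre on purpose, to keep the gripper clear of a tube on the box behind the nest. It is still well inside the recess.
- **Flange:** it was about 0.5 mm off the centring ring just before I set it down. The picture afterwards shows an even gap all round.
- **Guard:** it ended against its stop with about 16 N upward. Its frame corner in the scene picture falls on exactly the same pixels as at the start.
- **Gripper:** open, clear of everything, and about 0 N at the wrist.

**What disagreed or went wrong:**
- **Fingertip distance:** `env.tips_ahead` says 25 mm. A touch on the plate showed the shut tips about 9 mm behind the TCP instead, so I worked from the touched value.
- **High force in that probe:** I queued two steps too many, and the shut fingertips pressed the bare plate until the wrist read about 94 N. That is under the 120 N wrist limit. It is above the 40 N limit for the arm or gripper body, but only the fingertips were in contact.
- **Scene camera:** it was about 6 mm off from the other two cameras, so I did not use it for positions.

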